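# Clear plaster chips off the key slab under the stairs

### The arm

A 7-joint arm with a two-finger parallel gripper is mounted at the origin on the work surface. World frame = base frame: x ahead of the robot, y to its left, z up, the work surface at z = 0. Lengths are in m, angles in rad, forces in N, time in s.
With the tool pointing down it reaches from about 0.4 to 0.9 m from the base axis. Payload 5.5 kg.
Tool frame: the origin (TCP) lies midway between the tips of the shut fingers; the grasp point (between the pads) lies 19 mm behind it; z points along the fingers, x is the direction in which the jaws open and shut, and the axes are right-handed (so a half turn about z gives the same grasp; the last joint's range is limited). The gripper opens to 92 mm and grips with 3 to 60 N. Pads are 19 mm wide; open, the fingers measure 130 mm over their backs; the gripper's body (75 mm by 190 mm) begins 47 mm behind the grasp point.
Start: joints at [1.433, 0.501, -0.427, 1.55, 0.221, 1.138, -0.21], TCP at [0.254, -0.598, 0.227] pointing down, gripper open.
Joint ranges: [-2.88, 2.88], [-0.31, 2.03], [-1.54, 1.56], [0.2, 2.42], [-1.41, 4.55], [0.19, 2.02], [-2.57, 2.57]. Speed limits (rad/s): [2.57, 2.57, 3.14, 3.14, 3.14, 3.14, 3.14].

### API

Orientations are given as a rotation vector (axis times angle).
In Python, from rig import read_state, get_image, calibration, hand_in gives the robot as it stands. The module is installed in compiled form; this text tells all that it offers.
- The arm moves only by the shell command python3 -m crank 'ROWS' [FORCE]. ROWS is JSON, a list that holds one entry, the list of rows, each a list of 7 numbers: the turn, a rotation vector about the tool's x, y, z in rad, then the shift along the tool's x, y, z in m, then the finger opening in m, from 0 to 0.0918. A call has 1 to 20 rows; each row is the pose to reach, as a shift and turn from the pose commanded when the call began, along the tool's axes at that moment; what a row does not reach only later rows make up. A row lasts 1/12 s, in which the tool goes at most 41.7 mm and 7.16 degrees, less where a joint would pass 70% of its speed; a pose out of reach is approached as far as the arm can. A call with a gripper value outside its range is refused whole. The fingers move at their own pace and stop on an object; FORCE is the grip in N (left out, the last holds). Time passes only in rows, so rows that repeat a pose let the fingers close. It gives the time, the measured TCP pose, the force and the opening at its end, in the units of the state.
- read_state(): the state, without advancing time (a new reading comes with each control period).
- get_image(name): name is "scene" or "top" or "wrist"; returns the picture (480x640x3 uint8, red, green, blue); there is no depth.
- calibration(name): a dict with "intrinsics" (3x3 intrinsics, pixels), "dist_coeffs" ([k1, k2, p1, p2, k3] as OpenCV has them; the pictures are not rectified), "extrinsics" (4x4, takes a point from world to camera coordinates). Camera axes: x right, y up, looking along -z (the intrinsics and any distortion apply to the point x, -y, -z); pixel columns grow to the right and rows downward; lengths in m; the calibration is good to about 2 mm. A picture is of the moment at which its call begins: read the wrist's pose just before it. calibration takes no time and is no camera call; for the wrist camera it gives the pose at the moment of the call.
- hand_in(): hands the job in, once; it reports no verdict.
The state is a dict: "t": time; "q": joint angles; "joint_vel": joint speeds; "joint_efforts": joint torques, N m; "tcp_pos": TCP position; "tcp_rot": TCP orientation; "contact_force": force on the tool from outside, world axes, zero at the start; "moment": the same for the moment, N m; "gripper_width": opening from 0.0 (shut) to 1.0 (fully open).
Only numpy, scipy, OpenCV 4.12 (cv2) and the standard library are available. Lean on these libraries where they do the work, as an engineer would, in place of code of your own. Each camera call takes 0.05 s, during which the arm holds its last target.

### The job

Plaster has flaked off the underside of the stairs onto the slate slab where the key tags lie. First move every yellow key tag off the slab into the blue-lined tray; then take the scraper block and wipe all the plaster chips along the slab into the red dustpan, keeping the chips low (push them, do not pick them up) and the scraper in hand until the last chip is in. Finally stand the scraper upright back on its cork mat, lay the key tags back flat on the clean slab, none on top of another, and leave the other things on the cabinet where they are.

Things in the scene. Friction and masses are not known exactly. Their poses are not given: they have to be found in the camera images.
- slab: Dark slate slab, fixed, 210 (x) x 290 (y) x 25 mm high; origin at the centre of its underside. Along x = -100 and +100 mm run wooden rails 10 mm wide, rising 10 mm above its top face, 190 mm apart; both ends (y = -145, +145 mm) are open. The dustpan stands at one end, the tag tray at the other (which is which varies).
- dustpan: Red plastic dustpan, fixed, an open box 220 (x) x 120 (y) mm with 4 mm floor and 4 mm walls 18 mm high all round (lower than the slab's top), plus a 60 mm stub handle to +x. Same yaw as the slab; its long wall stands 4 mm off one end of the slab. Origin at the centre of its underside.
- tag_tray: Shallow light-wood tray lined in blue, fixed, 250 (x) x 120 (y) mm, 4 mm floor, 4 mm walls 12 mm high. Same yaw as the slab, 4 mm off its other end. Origin at the centre of its underside.
- mat: Cork mat, fixed, 160 (x) x 110 (y) x 4 mm, on the left or right of the table; home of the scraper. Origin at the centre of its underside.
- scraper: Scraper block standing on the mat: black rubber foot 130 (x) x 48 (y) x 22 mm, and on it a light wooden grip 100 (x) x 26 (y) x 38 mm; 60 mm high in all, about 250 g, heavy at the foot. Origin at the centre of its underside, z up when it stands.
- scraper_grip (a point): Point in the middle of the scraper's wooden grip, 45 mm above the scraper's underside; pinch across its y axis (26 mm).
- tag0: Flat yellow key tag with a paper label, 90 (x) x 38 (y) x 8 mm thick, 40 g, lying on the slab at the start. Origin at the centre of its underside. May be absent.
- tag1: Flat yellow key tag with a paper label, 90 (x) x 38 (y) x 8 mm thick, 40 g, lying on the slab at the start. Origin at the centre of its underside. May be absent.
- tag2: Flat yellow key tag with a paper label, 90 (x) x 38 (y) x 8 mm thick, 40 g, lying on the slab at the start. Origin at the centre of its underside. May be absent.
- chip0: Loose white plaster chip, 24 (x) x 20 (y) x 8 mm thick, 10 g, lying on the slab at the start. Origin at the centre of its underside (or upper side once it has turned over). May be absent.
- chip1: Loose white plaster chip, 24 (x) x 20 (y) x 8 mm thick, 10 g, lying on the slab at the start. Origin at the centre of its underside (or upper side once it has turned over). May be absent.
- chip2: Loose white plaster chip, 24 (x) x 20 (y) x 8 mm thick, 10 g, lying on the slab at the start. Origin at the centre of its underside (or upper side once it has turned over). May be absent.
- chip3: Loose white plaster chip, 24 (x) x 20 (y) x 8 mm thick, 10 g, lying on the slab at the start. Origin at the centre of its underside (or upper side once it has turned over). May be absent.
- chip4: Loose white plaster chip, 24 (x) x 20 (y) x 8 mm thick, 10 g, lying on the slab at the start. Origin at the centre of its underside (or upper side once it has turned over). May be absent.
- chip5: Loose white plaster chip, 24 (x) x 20 (y) x 8 mm thick, 10 g, lying on the slab at the start. Origin at the centre of its underside (or upper side once it has turned over). May be absent.
- key_bowl: Bystander: navy ceramic bowl with keys in it, 120 mm across, 48 mm high. Loose; origin at the centre of its underside. To be left alone.
- coin_bowl: Bystander: glass bowl of coins, 96 mm across, 42 mm high. Loose; origin at the centre of its underside. To be left alone.
- torch: Bystander: torch with yellow body and black head, 160 mm long (x), 48 mm high, lying. Loose; origin at the centre of its underside. To be left alone.
- trinket_box: Bystander: wooden trinket box 94 x 134 x 64 mm high. Loose; origin at the centre of its underside. To be left alone.
- screw_jar: Bystander: jar of 60 mm diameter, 75 mm high. Loose; origin at the centre of its underside. To be left alone.
Things that resemble listed ones, but are neither listed nor needed, are in the scene too. What is shaped like the tag1 but turquoise is not meant. What is shaped like the tag2 but grey is not meant.

How it is judged:
On the way, in this order (a step that is already met when the one before it is completed fails the run):
1. every key tag lies in the tag tray (x of tag0 in the frame of tag_tray between -0.107 and 0.107 m and y of tag0 in the frame of tag_tray between -0.047 and 0.047 m and z of each of tag0, tag1, tag2 in the frame of tag_tray below 0.032 m and x of tag1 in the frame of tag_tray between -0.107 and 0.107 m and y of tag1 in the frame of tag_tray between -0.047 and 0.047 m and x of tag2 in the frame of tag_tray between -0.107 and 0.107 m and y of tag2 in the frame of tag_tray between -0.047 and 0.047 m), for 0.2 s.
2. the scraper, held in the gripper, is down at the slab's top face (contact force between the fingers and scraper above 1 N and x of scraper in the frame of slab between -0.1 and 0.1 m and y of scraper in the frame of slab between -0.19 and 0.19 m and z of scraper in the frame of slab below 0.034 m), for 0.1 s.
3. every chip lies in the dustpan while the scraper is still in hand (contact force between the fingers and scraper above 1 N and x of chip0 in the frame of dustpan between -0.108 and 0.108 m and y of chip0 in the frame of dustpan between -0.056 and 0.056 m and z of each of chip0, chip1, chip2, chip3, chip4, chip5 in the frame of dustpan below 0.032 m and x of chip1 in the frame of dustpan between -0.108 and 0.108 m and y of chip1 in the frame of dustpan between -0.056 and 0.056 m and x of chip2 in the frame of dustpan between -0.108 and 0.108 m and y of chip2 in the frame of dustpan between -0.056 and 0.056 m and x of chip3 in the frame of dustpan between -0.108 and 0.108 m and y of chip3 in the frame of dustpan between -0.056 and 0.056 m and x of chip4 in the frame of dustpan between -0.108 and 0.108 m and y of chip4 in the frame of dustpan between -0.056 and 0.056 m and x of chip5 in the frame of dustpan between -0.108 and 0.108 m and y of chip5 in the frame of dustpan between -0.056 and 0.056 m), for 0.1 s.
At the end, for the whole second after the job is handed in: Every chip is in the dustpan (centre within 108 mm in x, 56 in y of its centre, under 32 mm high), the scraper stands upright (0.12 rad) on its mat (within 35 mm in x, 38 in y of its centre), and every tag lies flat (0.12 rad) on the slab itself (within 85, 144 mm), all at rest (x of tag0 in the frame of slab between -0.085 and 0.085 m and y of tag0 in the frame of slab between -0.144 and 0.144 m and z of tag0 in the frame of slab between 0.018 and 0.031 m and angle between each of tag0, tag1, tag2, scraper's own z axis and vertical below 0.12 rad and linear speed of each of tag0, tag1, tag2, scraper below 0.03 m/s and x of tag1 in the frame of slab between -0.085 and 0.085 m and y of tag1 in the frame of slab between -0.144 and 0.144 m and z of tag1 in the frame of slab between 0.018 and 0.031 m and x of tag2 in the frame of slab between -0.085 and 0.085 m and y of tag2 in the frame of slab between -0.144 and 0.144 m and z of tag2 in the frame of slab between 0.018 and 0.031 m and x of chip0 in the frame of dustpan between -0.108 and 0.108 m and y of chip0 in the frame of dustpan between -0.056 and 0.056 m and z of each of chip0, chip1, chip2, chip3, chip4, chip5 in the frame of dustpan below 0.032 m and x of chip1 in the frame of dustpan between -0.108 and 0.108 m and y of chip1 in the frame of dustpan between -0.056 and 0.056 m and x of chip2 in the frame of dustpan between -0.108 and 0.108 m and y of chip2 in the frame of dustpan between -0.056 and 0.056 m and x of chip3 in the frame of dustpan between -0.108 and 0.108 m and y of chip3 in the frame of dustpan between -0.056 and 0.056 m and x of chip4 in the frame of dustpan between -0.108 and 0.108 m and y of chip4 in the frame of dustpan between -0.056 and 0.056 m and x of chip5 in the frame of dustpan between -0.108 and 0.108 m and y of chip5 in the frame of dustpan between -0.056 and 0.056 m and x of scraper in the frame of mat between -0.035 and 0.035 m and y of scraper in the frame of mat between -0.038 and 0.038 m and z of scraper in the frame of mat below 0.012 m); the robot touches nothing.
It fails at once if a bystander (bowl, coins, torch, trinket box, jar) is moved more than 30 mm (distance of any of key_bowl, coin_bowl, torch, trinket_box, screw_jar from where it was at the start of the episode above 0.03 m).
It fails at once if a chip is lifted more than 60 mm above the slab's top (height (world z) of any of chip0, chip1, chip2, chip3, chip4, chip5 above 0.085 m).
Of tag0, tag1, tag2 only 2 to 3 are there at a start; the rules pass over those that are not, and their reading is None.
Of chip0, chip1, chip2, chip3, chip4, chip5 only 4 to 6 are there at a start; the rules pass over those that are not, and their reading is None.
At some moment in a run one of scraper may be knocked a few centimetres aside while the robot is not near it.
Once in a run the grip may slacken for a moment while it holds something.
It also fails if it takes over 210 s, if anything falls off the work surface, if the arm or the gripper's body presses on something with over 40 N, if the wrist force passes 120 N, or if a joint passes its speed limit or range.

## Working session

There is one attempt and no reset: what is moved stays moved. The work goes in short steps, Python scripts to look and compute and a shell command to move; the robot and the scene stay as the last step left them, time stands still between calls to the robot, and variables do not carry over. Pictures are saved under pics/ and viewed, and the job is handed in when it is done.

```bash
mkdir -p pics; cat > h.py <<'E'
import numpy as np, cv2
from rig import read_state, get_image, calibration, hand_in
from scipy.spatial.transform import Rotation as R
def snap(name,fn):
    im=get_image(name); cv2.imwrite('pics/'+fn+'.png',im[:,:,::-1]); return im
def pix2w(c,uv,z):
    K=np.array(c["intrinsics"],float);d=np.array(c["dist_coeffs"],float);E=np.array(c["extrinsics"],float)
    p=cv2.undistortPoints(np.array(uv,float).reshape(-1,1,2),K,d).reshape(-1,2)
    r=np.c_[p[:,0],-p[:,1],-np.ones(len(p))]@E[:3,:3]
    o=-E[:3,:3].T@E[:3,3]
    return o+r*((z-o[2])/r[:,2])[:,None]
def w2pix(c,P):
    K=np.array(c["intrinsics"],float);d=np.array(c["dist_coeffs"],float);E=np.array(c["extrinsics"],float)
    q=np.atleast_2d(P)@E[:3,:3].T+E[:3,3]; q=q*[1,-1,-1]
    return cv2.projectPoints(q,np.zeros(3),np.zeros(3),K,d)[0].reshape(-1,2)
E
python3 - <<'E'
from h import *
print(read_state())
for n in("scene","top","wrist"):
    snap(n,n+'0')
c=calibration("top");print(c)
E
```

```text
{'t': 0.0, 'q': array([ 1.43319348,  0.50184692, -0.42678319,  1.55142244,  0.22083569,
        1.13830522, -0.21030962]), 'joint_vel': array([ 2.84854151e-04, -1.32352304e-03,  4.95254742e-04, -9.27041612e-05,
       -3.07873582e-05,  1.89723406e-03,  7.44000897e-05]), 'joint_efforts': array([-8.07943870e-04, -5.66593587e+01, -5.81643373e+00, -2.79111779e+01,
       -6.85950997e-02,  3.06568283e-02,  1.98270864e-04]), 'tcp_pos': array([ 0.25327792, -0.59787794,  0.2256897 ]), 'tcp_rot': array([-2.61832404e+00,  1.73411395e+00,  2.48379918e-03]), 'contact_force': array([ 0.31180258, -0.39275424, -0.14295588]), 'moment': array([0.0539278 , 0.01496032, 0.03995908]), 'gripper_width': 0.9976713693190096}
{'intrinsics': array([[602.06173344,   0.        , 323.42479677],
       [  0.        , 602.06173344, 234.20194383],
       [  0.        ,   0.        ,   1.        ]]), 'dist_coeffs': array([-0.01260363,  0.        ,  0.        ,  0.        ,  0.        ]), 'extrinsics': array([[-0.07920837, -0.99683865, -0.00622406,  0.03769001],
       [ 0.97468134, -0.0787544 ,  0.20927022, -0.54867797],
       [-0.20909882,  0.01050947,  0.97783804, -1.36108532],
       [ 0.        ,  0.        ,  0.        ,  1.        ]])}
```

View pics/top0.png

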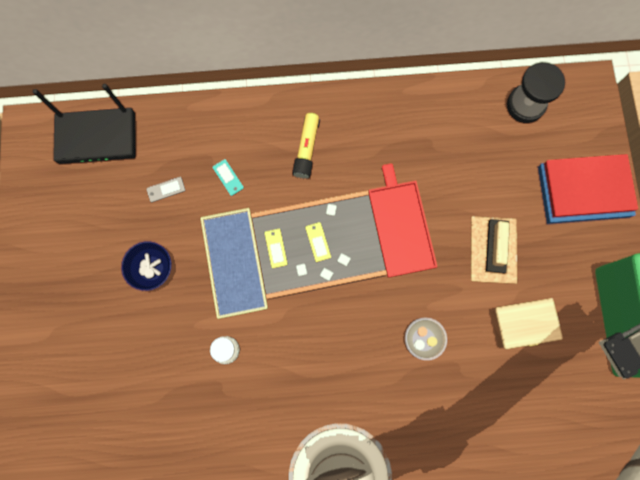

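View pics/scene0.png

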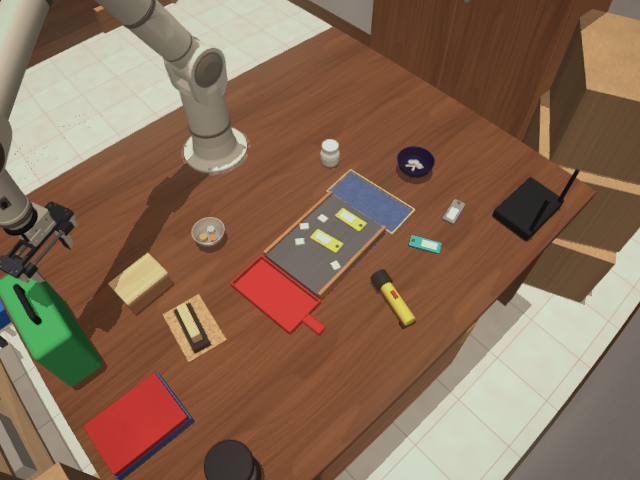

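View pics/wrist0.png

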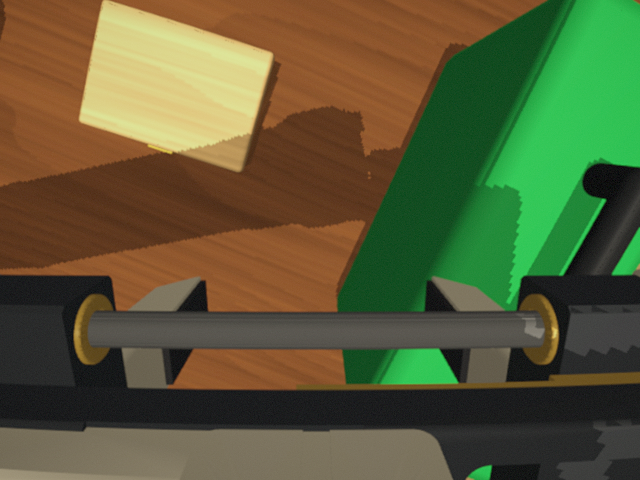

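The top view shows 2 yellow tags at (276,248) and (318,242), and 4 chips at (331,210), (302,270), (326,274) and (344,259). The tray is on the left (+y), the dustpan on the right and the mat at (494,250). I'll enlarge the crop.

```bash
python3 - <<'E'
import cv2
a=cv2.imread('pics/top0.png')
cv2.imwrite('pics/c1.png',cv2.resize(a[170:330,195:395],None,fx=4,fy=3.75,interpolation=cv2.INTER_CUBIC))
cv2.imwrite('pics/c2.png',cv2.resize(a[160:320,350:550],None,fx=4,fy=3.75,interpolation=cv2.INTER_CUBIC))
E
```

```text
(no output)
```

View pics/c1.png

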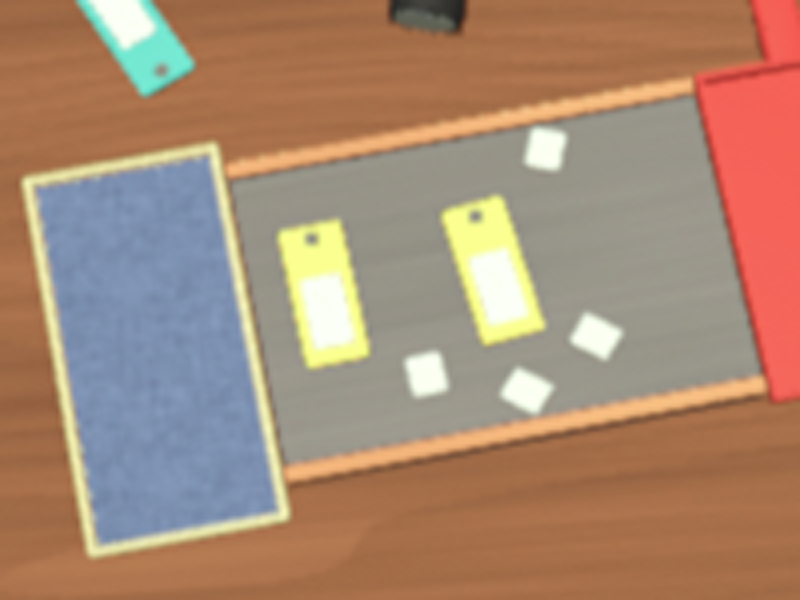

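View pics/c2.png

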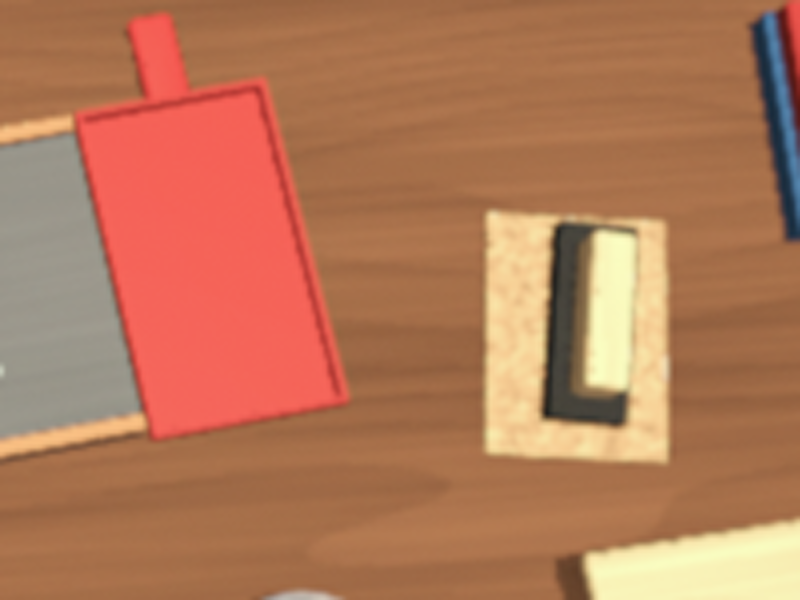

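```bash
cat > meas.py <<'E'
from h import *
c=calibration("top")
def rect(name,pts,z,u0,v0,fx=4,fy=3.75):
    uv=np.array([[u0+(x+.5)/fx-.5,v0+(y+.5)/fy-.5] for x,y in pts])
    P=pix2w(c,uv,z); cen=P.mean(0)
    if len(pts)==4:
        l=[P[1]-P[0],P[2]-P[1],P[2]-P[3],P[3]-P[0]]
        a=(l[1]+l[3])/2; b=(l[0]+l[2])/2
        print(name,cen.round(4),'sideA',round(np.linalg.norm(a),4),round(np.degrees(np.arctan2(a[1],a[0])),1),'sideB',round(np.linalg.norm(b),4),round(np.degrees(np.arctan2(b[1],b[0])),1))
    else: print(name,P.round(4))
    return P
E
python3 - <<'E'
from meas import *
r=lambda *a:rect(*a,195,170)
r('tray',[(22,178),(215,144),(288,520),(93,556)],.012)
r('tagA',[(278,230),(340,220),(369,355),(309,369)],.033)
r('tagB',[(443,211),(502,196),(545,327),(487,344)],.033)
r('chips',[(546,149),(427,374),(526,390),(597,336),(0,0)],.033)
r=lambda *a:rect(*a,350,160)
r('pan',[(77,117),(265,79),(348,400),(152,439)],.018)
r('mat',[(486,211),(666,220),(668,462),(485,454)],.004)
r('grip',[(594,231),(636,234),(627,392),(584,388)],.06)
r('foot',[(557,223),(636,228),(626,424),(545,416)],.022)
s=read_state();print(R.from_rotvec(s['tcp_rot']).as_matrix().round(3))
r=lambda *a:rect(*a,0,0,1,1)
r('by',[(425,339),(528,323),(307,145),(224,350),(147,266)],.04)
E
```

```text
tray [0.5091 0.2161 0.012 ] sideA 0.2511 -172.8 sideB 0.1188 -83.5
tagA [0.5314 0.11   0.033 ] sideA 0.091 -172.2 sideB 0.0372 -82.5
tagB [0.5388 0.0074 0.033 ] sideA 0.0899 -167.6 sideB 0.0365 -78.0
chips [[ 0.6151 -0.03    0.033 ]
 [ 0.4745  0.0523  0.033 ]
 [ 0.4597 -0.0053  0.033 ]
 [ 0.4907 -0.0502  0.033 ]
 [ 0.7429  0.2966  0.033 ]]
pan [ 0.5586 -0.1985  0.018 ] sideA 0.2176 -173.4 sideB 0.12 -82.3
mat [ 0.4912 -0.4171  0.004 ] sideA 0.1604 172.2 sideB 0.1103 -97.5
grip [ 0.496  -0.4226  0.06  ] sideA 0.1011 168.8 sideB 0.0249 -99.8
foot [ 0.4963 -0.4219  0.022 ] sideA 0.128 169.0 sideB 0.0481 -99.7
[[ 0.39  -0.921 -0.001]
 [-0.921 -0.39   0.001]
 [-0.002 -0.    -1.   ]]
by [[ 0.2891 -0.2199  0.04  ]
 [ 0.3062 -0.4617  0.04  ]
 [ 0.7815  0.0161  0.04  ]
 [ 0.301   0.2428  0.04  ]
 [ 0.5107  0.4162  0.04  ]]
```

```bash
cat >> h.py <<'E'
def goal(x,y,z,deg):
    s=read_state(); T=R.from_rotvec(s['tcp_rot']); p=s['tcp_pos']
    best=None
    for a in (deg,deg+180):
        a=np.radians(a); X=np.array([np.cos(a),np.sin(a),0]);Z=np.array([0,0,-1.]);Y=np.cross(Z,X)
        G=R.from_matrix(np.c_[X,Y,Z]); rv=(T.inv()*G).as_rotvec()
        if best is None or np.linalg.norm(rv)<np.linalg.norm(best): best=rv
    d=T.inv().apply(np.array([x,y,z])-p)
    n=max(np.linalg.norm(d)/.0417,np.degrees(np.linalg.norm(best))/7.16)
    print('rv',best.round(3),'d',d.round(4),'rows',round(n,1),'q7',s['q'][6].round(2),'tool axes:\n',T.as_matrix().round(3))
C=np.array([.5339,.0088]);YAW=np.radians(6.9)
ex=np.array([np.cos(YAW),np.sin(YAW)]);ey=np.array([-ex[1],ex[0]])
def slab(x,y): return C+x*ex+y*ey
E
python3 - <<'E'
from h import *
goal(.5314,.110,.12,-82.2)
E
```

```text
rv [0.    0.002 0.265] d [-0.5433 -0.5322  0.1068] rows 18.4 q7 -0.21 tool axes:
 [[ 0.39  -0.921 -0.001]
 [-0.921 -0.39   0.001]
 [-0.002 -0.    -1.   ]]
```

```bash
python3 -m crank '[[[0,0.002,0.265,-0.543,-0.532,0.06,0.06],[0,0.002,0.265,-0.543,-0.532,0.06,0.06],[0,0.002,0.265,-0.543,-0.532,0.06,0.06],[0,0.002,0.265,-0.543,-0.532,0.06,0.06],[0,0.002,0.265,-0.543,-0.532,0.06,0.06],[0,0.002,0.265,-0.543,-0.532,0.06,0.06],[0,0.002,0.265,-0.543,-0.532,0.06,0.06],[0,0.002,0.265,-0.543,-0.532,0.06,0.06],[0,0.002,0.265,-0.543,-0.532,0.06,0.06],[0,0.002,0.265,-0.543,-0.532,0.06,0.06],[0,0.002,0.265,-0.543,-0.532,0.06,0.06],[0,0.002,0.265,-0.543,-0.532,0.06,0.06],[0,0.002,0.265,-0.543,-0.532,0.06,0.06],[0,0.002,0.265,-0.543,-0.532,0.06,0.06],[0,0.002,0.265,-0.543,-0.532,0.06,0.06],[0,0.002,0.265,-0.543,-0.532,0.06,0.06],[0,0.002,0.265,-0.543,-0.532,0.06,0.06],[0,0.002,0.265,-0.543,-0.532,0.06,0.06],[0,0.002,0.265,-0.543,-0.532,0.06,0.06],[0,0.002,0.265,-0.543,-0.532,0.06,0.06]]]' 20
python3 - <<'E'
from h import *
goal(.5314,.110,.0275,-82.2)
snap('wrist','w1')
E
```

```text
t: 1.82
tcp_pos: [0.5318, 0.1148, 0.1666]
tcp_rot: [-2.373, 2.056, 0.001]
contact_force: [0.7, 0.1, -0.8]
gripper_width: 0.651
rv [-0.001  0.001  0.007] d [0.0049 0.0012 0.1391] rows 3.3 q7 -1.98 tool axes:
 [[ 0.143 -0.99   0.001]
 [-0.99  -0.143  0.002]
 [-0.001 -0.001 -1.   ]]
```

View pics/w1.png

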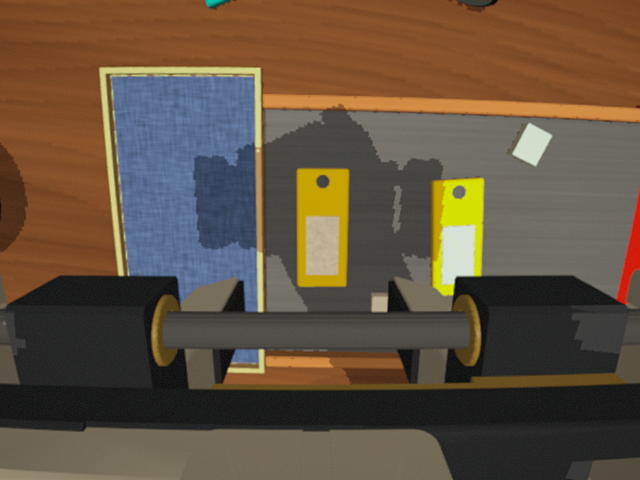

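```bash
python3 - <<'E'
from h import *
c=calibration('wrist')
P=pix2w(c,[(297,168),(350,168),(347,287),(297,287)],.033);print(P.round(4),P.mean(0))
P=pix2w(c,[(432,181),(484,178),(482,296),(433,292)],.033);print(P.round(4),P.mean(0))
print(pix2w(c,[(263,95),(262,372)],.03))
goal(*P.mean(0)[:2],.0275,-82.2)
E
```

```text
[[0.5741 0.1312 0.033 ]
 [0.5794 0.0937 0.033 ]
 [0.4898 0.0814 0.033 ]
 [0.4844 0.1195 0.033 ]] [0.53194272 0.10642187 0.033     ]
[[ 0.5788  0.0333  0.033 ]
 [ 0.5866 -0.0041  0.033 ]
 [ 0.4968 -0.0249  0.033 ]
 [ 0.4949  0.0144  0.033 ]] [0.53929429 0.00468732 0.033     ]
[[0.6206194  0.16127846 0.03      ]
 [0.40436908 0.13866737 0.03      ]]
rv [ 0.    -0.001  0.004] d [0.1068 0.0069 0.1389] rows 4.2 q7 -1.98 tool axes:
 [[ 0.14  -0.99  -0.   ]
 [-0.99  -0.14  -0.001]
 [ 0.001  0.    -1.   ]]
```

```bash
python3 - <<'E'
from h import *
goal(.5316,.108,.0275,-82.2)
E
```

```text
rv [ 0.    -0.001  0.004] d [3.500e-03 1.000e-04 1.388e-01] rows 3.3 q7 -1.98 tool axes:
 [[ 0.14  -0.99  -0.   ]
 [-0.99  -0.14  -0.001]
 [ 0.001  0.    -1.   ]]
```

```bash
python3 -m crank '[[[0,0,0.004,0.003,0,0.035,0.06],[0,0,0.004,0.003,0,0.07,0.06],[0,0,0.004,0.003,0,0.1,0.06],[0,0,0.004,0.003,0,0.12,0.06],[0,0,0.004,0.003,0,0.13,0.06],[0,0,0.004,0.003,0,0.137,0.06],[0,0,0.004,0.003,0,0.138,0.06],[0,0,0.004,0.003,0,0.138,0.06],[0,0,0.004,0.003,0,0.138,0.06]]]' 20
python3 - <<'E'
from h import *
goal(.5316,.108,.0275,-82.2)
snap('wrist','w2');print(read_state()['contact_force'])
E
```

```text
t: 2.62
tcp_pos: [0.5332, 0.1058, 0.0301]
tcp_rot: [-2.362, 2.07, -0.005]
contact_force: [0.3, 1.0, -0.7]
gripper_width: 0.656
rv [-0.003 -0.002 -0.005] d [-0.0024  0.0013  0.0026] rows 0.1 q7 -2.12 tool axes:
 [[ 0.131 -0.991  0.003]
 [-0.991 -0.131 -0.002]
 [ 0.002 -0.003 -1.   ]]
[-0.42568112  0.04257572  0.30056259]
```

View pics/w2.png

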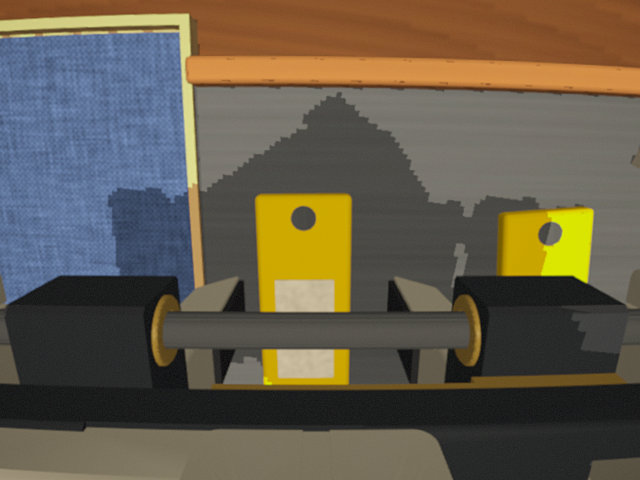

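```bash
python3 -m crank '[[[0,0,-0.004,-0.004,0,0.002,0.06],[0,0,-0.004,-0.004,0,0.003,0.06],[0,0,-0.004,-0.004,0,0.003,0.03],[0,0,-0.004,-0.004,0,0.003,0.03],[0,0,-0.004,-0.004,0,0.003,0.03],[0,0,-0.004,-0.004,0,0.003,0.03],[0,0,-0.004,-0.004,0,0.003,0.03],[0,0,-0.004,-0.004,0,0.003,0.03]]]' 25
python3 -m crank '[[[0,0,0,0,0,-0.01,0.03],[0,0,0,0,0,-0.02,0.03],[0,0,0,0,0,-0.04,0.03],[0,0,0,0,0,-0.06,0.03],[0,0,0,0,0,-0.06,0.03],[0,0,0,0,0,-0.06,0.03]]]'
python3 - <<'E'
from h import *
print(read_state()['q'],read_state()['tcp_pos'])
snap('wrist','w3');
p=np.array([.5091,.2161])+.052*ex; print(p); goal(*p,.075,-83.1)
E
```

```text
t: 3.33
tcp_pos: [0.5316, 0.1097, 0.0258]
tcp_rot: [2.366, -2.065, 0.003]
contact_force: [-0.9, 0.0, 0.3]
gripper_width: 0.408
t: 3.83
tcp_pos: [0.533, 0.1101, 0.0877]
tcp_rot: [-2.366, 2.065, -0.007]
contact_force: [0.7, -0.3, -0.1]
gripper_width: 0.408
[ 0.24739738  0.54560609 -0.63479714  1.92404638  0.44310236  0.80987702
 -2.06480419] [0.5329637  0.11008902 0.08771197]
[0.56072338 0.22234712]
rv [-0.002 -0.002  0.015] d [-0.1077 -0.0437  0.0114] rows 2.8 q7 -2.06 tool axes:
 [[ 0.135 -0.991  0.002]
 [-0.991 -0.135 -0.002]
 [ 0.002 -0.002 -1.   ]]
```

View pics/w3.png

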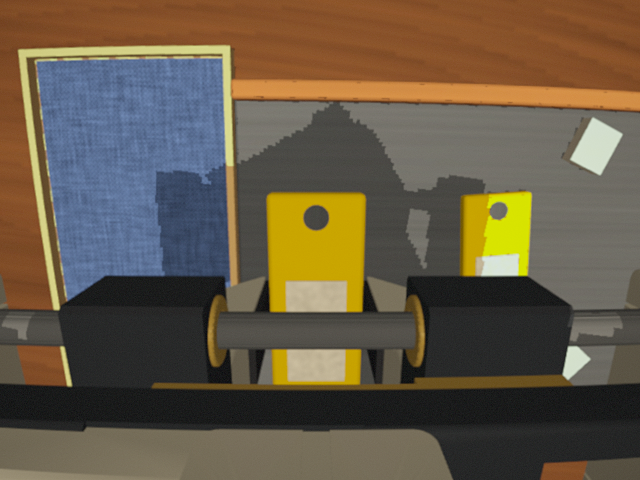

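```bash
python3 -m crank '[[[0,0,0.013,-0.035,-0.014,0,0.03],[0,0,0.013,-0.07,-0.028,0,0.03],[0,0,0.013,-0.1077,-0.0437,0,0.03],[0,0,0.013,-0.1077,-0.0437,0.02,0.03],[0,0,0.013,-0.1077,-0.0437,0.04,0.03],[0,0,0.013,-0.1077,-0.0437,0.06,0.03],[0,0,0.013,-0.1077,-0.0437,0.07,0.03],[0,0,0.013,-0.1077,-0.0437,0.076,0.03],[0,0,0.013,-0.1077,-0.0437,0.079,0.03],[0,0,0.013,-0.1077,-0.0437,0.079,0.03],[0,0,0.013,-0.1077,-0.0437,0.079,0.03]]]'
python3 - <<'E'
from h import *
print(read_state()['q'][6],read_state()['contact_force'])
p=np.array([.5091,.2161])+.052*ex; print(p); goal(*p,.007,-83.1)
E
```

```text
t: 4.8
tcp_pos: [0.5608, 0.2226, 0.0072]
tcp_rot: [2.353, -2.081, 0.003]
contact_force: [-0.6, 1.3, -0.5]
gripper_width: 0.408
-2.3028286884842846 [-0.56238325  1.26502619 -0.54523721]
[0.56072338 0.22234712]
rv [-0.001 -0.002  0.002] d [0.0002 0.0001 0.0002] rows 0.0 q7 -2.3 tool axes:
 [[ 0.122 -0.992  0.001]
 [-0.992 -0.122 -0.001]
 [ 0.002 -0.001 -1.   ]]
```

```bash
python3 -m crank '[[[0,0,0,0,0,0,0.052],[0,0,0,0,0,0,0.052],[0,0,0,0,0,0,0.052],[0,0,0,0,0,-0.01,0.052],[0,0,0,0,0,-0.03,0.055],[0,0,0,0,0,-0.07,0.06],[0,0,0,0,0,-0.09,0.06],[0,0,0,0,0,-0.09,0.06]]]'
python3 - <<'E'
from h import *
goal(.5391,.0070,.1,-77.7)
print(read_state()['q'])
E
```

```text
t: 5.47
tcp_pos: [0.5637, 0.2247, 0.1028]
tcp_rot: [-2.348, 2.076, -0.01]
contact_force: [0.8, 0.1, 0.9]
gripper_width: 0.652
rv [-0.01  -0.    -0.092] d [0.2131 0.0512 0.0022] rows 5.3 q7 -2.23 tool axes:
 [[ 0.123 -0.992  0.009]
 [-0.992 -0.123  0.002]
 [-0.    -0.01  -1.   ]]
[ 0.04310536  0.61507272 -0.63121056  1.76410285  0.45318111  0.90179321
 -2.23280423]
```

```bash
python3 -m crank '[[[-0.003,0,-0.092,0.2131,0.0512,0,0.06],[-0.003,0,-0.092,0.2131,0.0512,0,0.06],[-0.003,0,-0.092,0.2131,0.0512,0,0.06],[-0.003,0,-0.092,0.2131,0.0512,0,0.06],[-0.003,0,-0.092,0.2131,0.0512,0,0.06],[-0.003,0,-0.092,0.2131,0.0512,0,0.06],[-0.003,0,-0.092,0.2131,0.0512,0,0.06],[-0.003,0,-0.092,0.2131,0.0512,0,0.06]]]'
python3 - <<'E'
from h import *
snap('wrist','w4')
goal(.5391,.0070,.026,-77.7)
E
```

```text
t: 6.13
tcp_pos: [0.5356, 0.004, 0.0973]
tcp_rot: [2.442, -1.971, 0.0]
contact_force: [0.7, 0.8, -1.0]
gripper_width: 0.656
rv [ 0.002 -0.001  0.   ] d [-0.0005 -0.0037  0.0714] rows 1.7 q7 -1.79 tool axes:
 [[ 0.213 -0.977 -0.002]
 [-0.977 -0.213 -0.002]
 [ 0.001  0.002 -1.   ]]
```

View pics/w4.png

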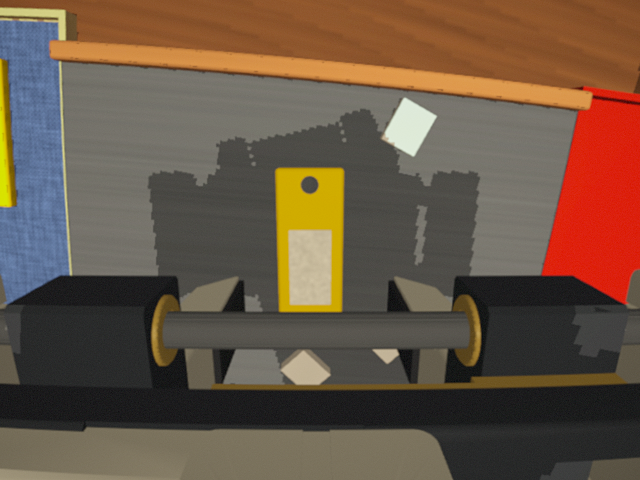

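```bash
python3 -m crank '[[[0,0,0,-0.003,-0.003,0.03,0.06],[0,0,0,-0.003,-0.003,0.05,0.06],[0,0,0,-0.003,-0.003,0.063,0.06],[0,0,0,-0.003,-0.003,0.069,0.06],[0,0,0,-0.003,-0.003,0.0715,0.06],[0,0,0,-0.003,-0.003,0.0715,0.06],[0,0,0,-0.003,-0.003,0.0715,0.03],[0,0,0,-0.003,-0.003,0.0715,0.03],[0,0,0,-0.003,-0.003,0.0715,0.03],[0,0,0,-0.003,-0.003,0.0715,0.03],[0,0,0,-0.003,-0.003,0.0715,0.03],[0,0,0,-0.003,-0.003,0.0715,0.03],[0,0,0,-0.003,-0.003,0.06,0.03],[0,0,0,-0.003,-0.003,0.03,0.03],[0,0,0,-0.003,-0.003,0.01,0.03],[0,0,0,-0.003,-0.003,0.01,0.03]]]' 25
python3 - <<'E'
from h import *
snap('wrist','w5')
p=np.array([.5091,.2161])-.052*ex; print(p,read_state()['q']); goal(*p,.1,-83.1)
E
```

```text
t: 7.52
tcp_pos: [0.5408, 0.0089, 0.0913]
tcp_rot: [-2.446, 1.97, -0.008]
contact_force: [0.8, 0.3, -0.5]
gripper_width: 0.409
[0.45747662 0.20985288] [ 0.44911633  0.54093538 -0.65083536  1.93207984  0.44809131  0.81352695
 -1.80371033]
rv [-0.002 -0.003  0.094] d [-0.2143  0.0375 -0.0111] rows 5.2 q7 -1.8 tool axes:
 [[ 0.213 -0.977  0.002]
 [-0.977 -0.213 -0.003]
 [ 0.003 -0.002 -1.   ]]
```

View pics/w5.png

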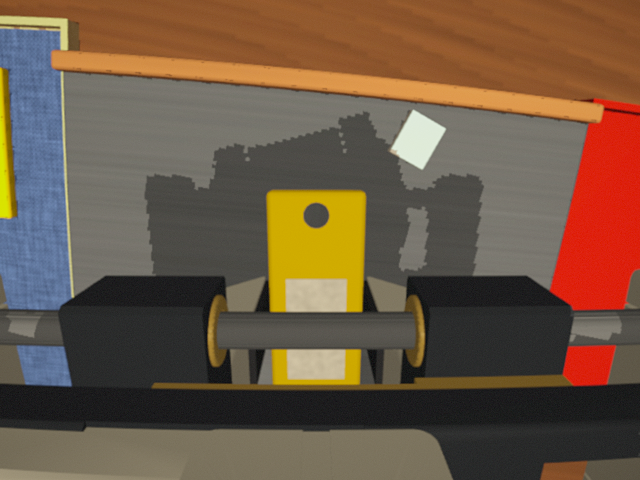

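```bash
python3 -m crank '[[[0,0,0.03,-0.1,0.018,-0.005,0.03],[0,0,0.03,-0.1,0.018,-0.005,0.03],[0,0,0.03,-0.1,0.018,-0.005,0.03],[0,0,0.05,-0.16,0.028,-0.01,0.03],[0,0,0.05,-0.16,0.028,-0.01,0.03],[0,0,0.06,-0.214,0.0375,-0.01,0.03],[0,0,0.06,-0.214,0.0375,-0.01,0.03],[0,0,0.06,-0.214,0.0375,-0.01,0.03],[0,0,0.06,-0.214,0.0375,-0.01,0.03]]]'
python3 - <<'E'
from h import *
p=np.array([.5091,.2161])-.052*ex; print(p,read_state()['q']); goal(*p,.007,-81)
E
```

```text
t: 8.32
tcp_pos: [0.4546, 0.2098, 0.0962]
tcp_rot: [2.386, -2.037, -0.001]
contact_force: [1.6, -0.5, -1.5]
gripper_width: 0.408
[0.45747662 0.20985288] [ 0.07750687  0.48090966 -0.68772249  2.01574212  0.42551484  0.79414408
 -2.27429478]
rv [ 0.004 -0.003  0.   ] d [ 0.0002 -0.0032  0.0892] rows 2.1 q7 -2.27 tool axes:
 [[ 0.157 -0.988 -0.004]
 [-0.988 -0.157 -0.003]
 [ 0.003  0.004 -1.   ]]
```

```bash
python3 -m crank '[[[0,0,0,0,-0.002,0.03,0.03],[0,0,0,0,-0.002,0.05,0.03],[0,0,0,0,-0.002,0.07,0.03],[0,0,0,0,-0.002,0.082,0.03],[0,0,0,0,-0.002,0.0885,0.03],[0,0,0,0,-0.002,0.0885,0.03],[0,0,0,0,-0.002,0.0885,0.03],[0,0,0,0,-0.002,0.0885,0.052],[0,0,0,0,-0.002,0.0885,0.052],[0,0,0,0,-0.002,0.0885,0.052],[0,0,0,0,-0.002,0.08,0.052],[0,0,0,0,-0.002,0.05,0.055],[0,0,0,0,-0.002,0.01,0.055],[0,0,0,0,-0.002,-0.03,0.055],[0,0,0,0,-0.002,-0.05,0.055]]]'
python3 - <<'E'
from h import *
a=snap('top','t1')
cv2.imwrite('pics/t1c.png',cv2.resize(a[170:330,350:550,::-1],None,fx=4,fy=3.75,interpolation=cv2.INTER_CUBIC))
E
```

```text
t: 9.57
tcp_pos: [0.4592, 0.2115, 0.1516]
tcp_rot: [-2.387, 2.041, -0.004]
contact_force: [0.5, 0.4, -0.2]
gripper_width: 0.601
```

View pics/t1.png

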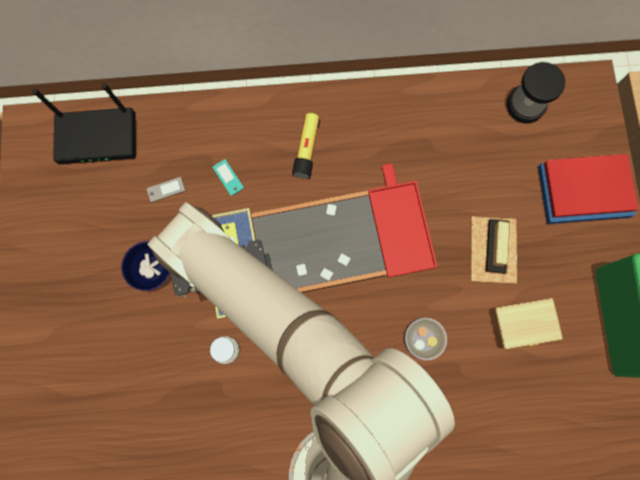

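View pics/t1c.png

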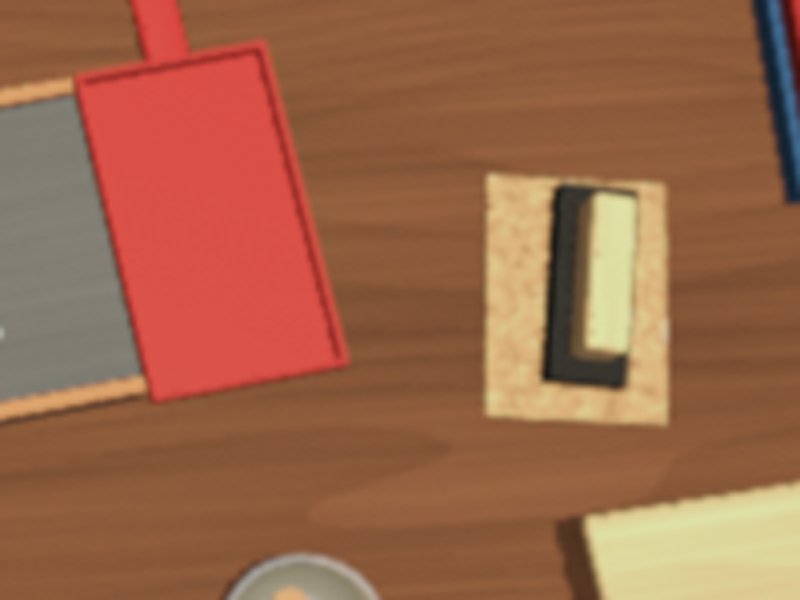

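```bash
python3 - <<'E'
from h import *
goal(.496,-.4223,.15,-101)
E
```

```text
rv [-0.007  0.001  0.348] d [0.6323 0.0639 0.0038] rows 15.2 q7 -2.21 tool axes:
 [[ 0.155 -0.988  0.007]
 [-0.988 -0.155  0.001]
 [ 0.001 -0.007 -1.   ]]
```

```bash
python3 -m crank '[[[0,0,0,0.1,0.01,0,0.055],[0,0,0,0.2,0.02,0,0.06],[0,0,0,0.2,0.02,0,0.06],[0,0,0,0.2,0.02,0,0.06],[0,0,0,0.2,0.02,0,0.06],[-0.003,0,0.348,0.632,0.064,0,0.06],[-0.003,0,0.348,0.632,0.064,0,0.06],[-0.003,0,0.348,0.632,0.064,0,0.06],[-0.003,0,0.348,0.632,0.064,0,0.06],[-0.003,0,0.348,0.632,0.064,0,0.06],[-0.003,0,0.348,0.632,0.064,0,0.06],[-0.003,0,0.348,0.632,0.064,0,0.06],[-0.003,0,0.348,0.632,0.064,0,0.06],[-0.003,0,0.348,0.632,0.064,0,0.06],[-0.003,0,0.348,0.632,0.064,0,0.06],[-0.003,0,0.348,0.632,0.064,0,0.06],[-0.003,0,0.348,0.632,0.064,0,0.06],[-0.003,0,0.348,0.632,0.064,0,0.06],[-0.003,0,0.348,0.632,0.064,0,0.06],[-0.003,0,0.348,0.632,0.064,0,0.06]]]'
python3 - <<'E'
from h import *
snap('wrist','w6')
print(read_state()['q'])
goal(.496,-.4223,.03,-101)
E
```

```text
t: 11.28
tcp_pos: [0.4926, -0.422, 0.1484]
tcp_rot: [1.997, -2.419, -0.004]
contact_force: [0.1, -0.8, 0.4]
gripper_width: 0.654
[ 0.99161901  0.58834574 -0.45978631  1.61743619  0.30025675  1.00956174
 -1.32430303]
rv [ 0.005 -0.003  0.002] d [-0.0009 -0.0039  0.1184] rows 2.8 q7 -1.32 tool axes:
 [[-0.189 -0.982 -0.005]
 [-0.982  0.189 -0.002]
 [ 0.003  0.005 -1.   ]]
```

View pics/w6.png

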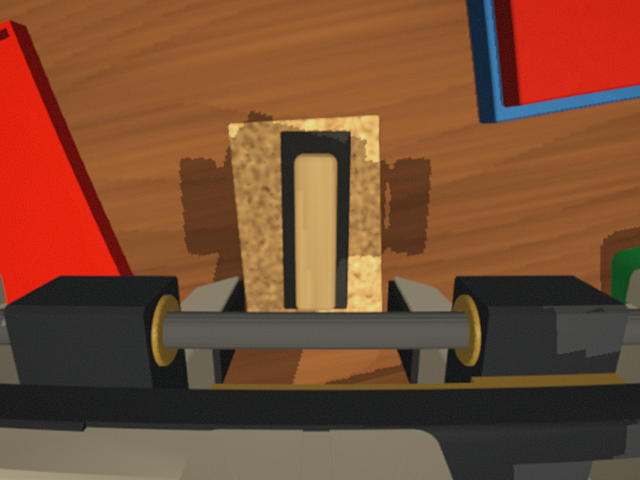

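```bash
python3 -m crank '[[[0,0,0,0,-0.003,0.035,0.06],[0,0,0,0,-0.003,0.07,0.06],[0,0,0,0,-0.003,0.095,0.06],[0,0,0,0,-0.003,0.108,0.06],[0,0,0,0,-0.003,0.117,0.06],[0,0,0,0,-0.003,0.117,0.06],[0,0,0,0,-0.003,0.117,0.06],[0,0,0,0,-0.003,0.117,0.015],[0,0,0,0,-0.003,0.117,0.015],[0,0,0,0,-0.003,0.117,0.015],[0,0,0,0,-0.003,0.117,0.015],[0,0,0,0,-0.003,0.117,0.015],[0,0,0,0,-0.003,0.117,0.015],[0,0,0,0,-0.003,0.117,0.015]]]' 45
python3 - <<'E'
from h import *
s=read_state();print(s['tcp_pos'],s['gripper_width']*.0918,s['contact_force'])
snap('wrist','w7')
E
```

```text
t: 12.5
tcp_pos: [0.4948, -0.4246, 0.0316]
tcp_rot: [1.994, -2.421, -0.002]
contact_force: [-0.4, 2.4, 4.1]
gripper_width: 0.279
[ 0.49478244 -0.42463379  0.03163147] 0.025644566999359863 [-0.35360957  2.43486283  4.0925568 ]
```

View pics/w7.png

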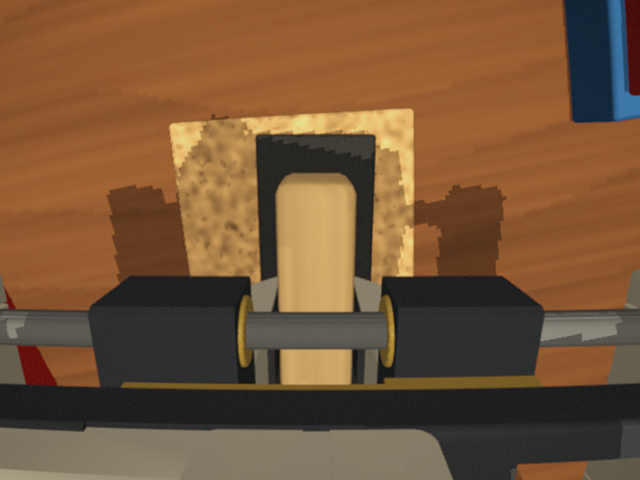

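```bash
python3 -m crank '[[[0,0,0,0,0,-0.02,0.015],[0,0,0,0,0,-0.05,0.015],[0,0,0,0,0,-0.08,0.015],[0,0,0,0,0,-0.09,0.015],[0,0,0,0,0,-0.09,0.015],[0,0,0,0,0,-0.09,0.015]]]' 55
python3 - <<'E'
from h import *
print(slab(-.026,.1)); goal(*slab(-.026,.1),.12,-83.1); print(read_state()['gripper_width'])
E
```

```text
t: 13.05
tcp_pos: [0.4941, -0.4254, 0.1205]
tcp_rot: [1.992, -2.421, -0.002]
contact_force: [-0.4, -0.0, -3.0]
gripper_width: 0.28
[0.49607463 0.10495218]
rv [ 0.006 -0.003 -0.314] d [-0.5208  0.1001 -0.001 ] rows 12.7 q7 -1.34 tool axes:
 [[-0.192 -0.981 -0.006]
 [-0.981  0.192 -0.003]
 [ 0.004  0.005 -1.   ]]
0.28015310983672903
```

```bash
python3 -m crank '[[[0.003,-0.002,-0.314,-0.521,0.1,0,0.015],[0.003,-0.002,-0.314,-0.521,0.1,0,0.015],[0.003,-0.002,-0.314,-0.521,0.1,0,0.015],[0.003,-0.002,-0.314,-0.521,0.1,0,0.015],[0.003,-0.002,-0.314,-0.521,0.1,0,0.015],[0.003,-0.002,-0.314,-0.521,0.1,0,0.015],[0.003,-0.002,-0.314,-0.521,0.1,0,0.015],[0.003,-0.002,-0.314,-0.521,0.1,0,0.015],[0.003,-0.002,-0.314,-0.521,0.1,0,0.015],[0.003,-0.002,-0.314,-0.521,0.1,0,0.015],[0.003,-0.002,-0.314,-0.521,0.1,0,0.015],[0.003,-0.002,-0.314,-0.521,0.1,0,0.015],[0.003,-0.002,-0.314,-0.521,0.1,0,0.015],[0.003,-0.002,-0.314,-0.521,0.1,0,0.015],[0.003,-0.002,-0.314,-0.521,0.1,0,0.015],[0.003,-0.002,-0.314,-0.521,0.1,0,0.015]]]'
python3 - <<'E'
from h import *
snap('wrist','w8');print(read_state()['gripper_width'])
goal(*slab(-.026,.1),.0535,-83.1)
E
```

```text
t: 14.38
tcp_pos: [0.4951, 0.1046, 0.118]
tcp_rot: [2.348, -2.079, -0.005]
contact_force: [0.0, -0.9, -1.7]
gripper_width: 0.285
0.28149343161316726
rv [ 0.006 -0.001 -0.001] d [-0.0012 -0.0011  0.0648] rows 1.6 q7 -2.03 tool axes:
 [[ 0.119 -0.993 -0.005]
 [-0.993 -0.119 -0.002]
 [ 0.001  0.006 -1.   ]]
```

View pics/w8.png

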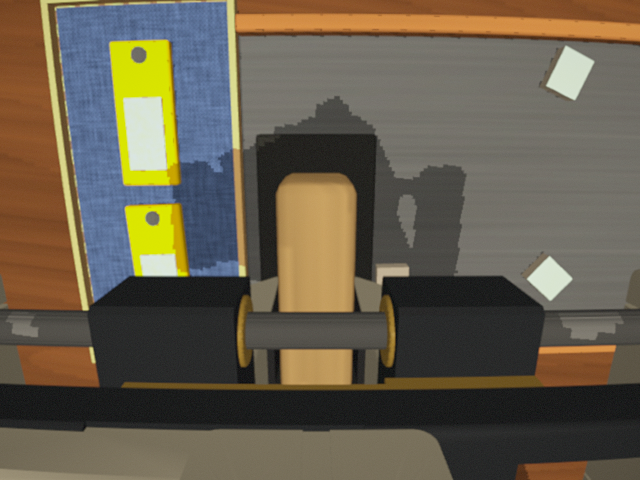

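```bash
python3 - <<'E'
from h import *
c=calibration('wrist')
for n,uv,z in [('chip1 left top edge',(378,265),.033),('chip1 right',(408,265),.033),('top rail inner',(400,35),.035),('bottom rail inner',(575,346),.035),('pan/slabedge',(236,100),.025),('foot front far corner',(376,135),.09)]:
    P=pix2w(c,[uv],z)[0];d=P[:2]-C;print(n,P.round(4),'slab',(d@ex).round(4),(d@ey).round(4))
print(read_state()['tcp_pos'])
E
```

```text
chip1 left top edge [0.4878 0.063  0.033 ] slab -0.0392 0.0593
chip1 right [0.4901 0.044  0.033 ] slab -0.0393 0.0402
top rail inner [0.6222 0.0719 0.035 ] slab 0.0953 0.052
bottom rail inner [ 0.4464 -0.082   0.035 ] slab -0.0978 -0.0796
pan/slabedge [0.5772 0.1614 0.025 ] slab 0.0613 0.1463
foot front far corner [0.5658 0.0849 0.09  ] slab 0.0408 0.0717
[0.49546227 0.10374415 0.1182613 ]
```

```bash
python3 -m crank '[[[0,0,0,0,0,0.03,0.015],[0,0,0,0,0,0.05,0.015],[0,0,0,0,0,0.06,0.015],[0,0,0,0,0,0.0645,0.015],[0,0,0,0,0,0.0645,0.015],[0,0,0,0,0,0.0645,0.015]]]'
python3 - <<'E'
from h import *
s=read_state();print(s['gripper_width'],s['contact_force'],s['tcp_pos'])
goal(*slab(-.026,-.155),.053,-83.1)
E
```

```text
t: 14.93
tcp_pos: [0.4969, 0.105, 0.0557]
tcp_rot: [2.349, -2.083, -0.002]
contact_force: [0.7, 0.3, -2.5]
gripper_width: 0.282
0.2819660999745444 [ 0.72127774  0.27445597 -2.48533297] [0.49688007 0.10504665 0.0557059 ]
rv [ 0.002 -0.    -0.001] d [0.255  0.0007 0.0027] rows 6.1 q7 -2.11 tool axes:
 [[ 0.12  -0.993 -0.002]
 [-0.993 -0.12  -0.   ]
 [ 0.     0.002 -1.   ]]
```

```bash
python3 -m crank '[[[0,0,0,0.0,0,0.002,0.015],[0,0,0,0.01,0,0.002,0.015],[0,0,0,0.02,0,0.002,0.015],[0,0,0,0.032,0,0.002,0.015],[0,0,0,0.044,0,0.002,0.015],[0,0,0,0.056,0,0.002,0.015],[0,0,0,0.068,0,0.002,0.015],[0,0,0,0.08,0,0.002,0.015],[0,0,0,0.092,0,0.002,0.015],[0,0,0,0.104,0,0.002,0.015],[0,0,0,0.116,0,0.002,0.015],[0,0,0,0.116,0,0.002,0.015]]]'
python3 - <<'E'
from h import *
s=read_state();print(s['gripper_width'],s['contact_force'],s['tcp_pos'])
snap('wrist','w9');snap('scene','s9')
goal(*slab(-.026,-.155),.054,-83.1)
E
```

```text
t: 15.93
tcp_pos: [0.5106, -0.0136, 0.0531]
tcp_rot: [2.345, -2.086, -0.001]
contact_force: [0.5, -1.0, -2.1]
gripper_width: 0.279
0.2789705810957341 [ 0.51644605 -1.0084958  -2.07162573] [ 0.51061234 -0.0135734   0.05311144]
rv [ 0.002 -0.    -0.001] d [ 0.1388  0.0002 -0.0008] rows 3.3 q7 -1.88 tool axes:
 [[ 0.119 -0.993 -0.002]
 [-0.993 -0.119 -0.   ]
 [ 0.     0.002 -1.   ]]
```

View pics/w9.png

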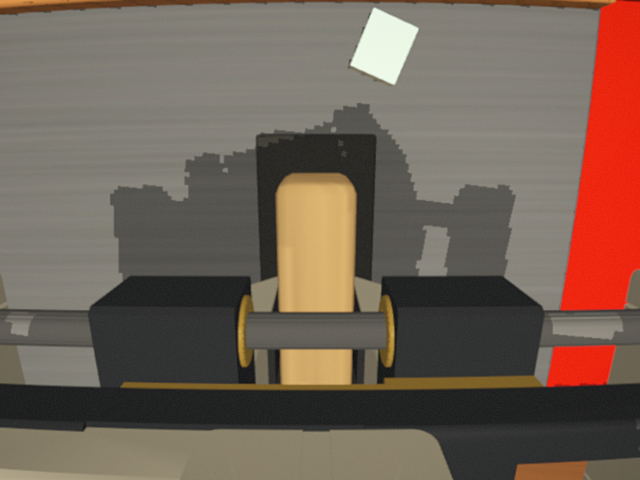

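View pics/s9.png

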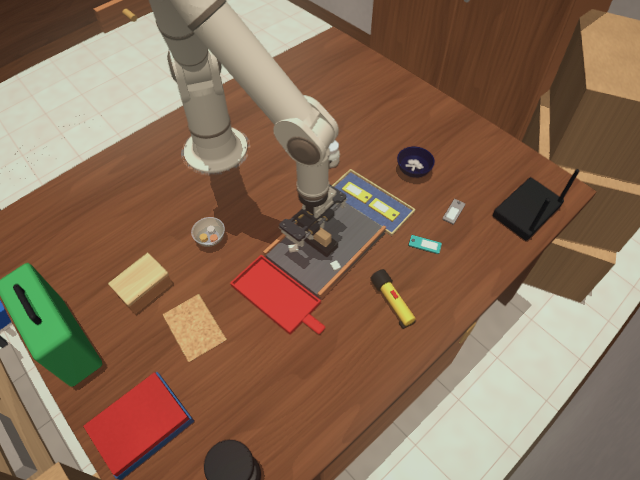

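```bash
python3 -m crank '[[[0,0,0,0.01,0,0,0.015],[0,0,0,0.02,0,0,0.015],[0,0,0,0.032,0,0,0.015],[0,0,0,0.044,0,0,0.015],[0,0,0,0.056,0,0,0.015],[0,0,0,0.068,0,0,0.015],[0,0,0,0.08,0,0,0.015],[0,0,0,0.092,0,0,0.015],[0,0,0,0.104,0,0,0.015],[0,0,0,0.116,0,0,0.015],[0,0,0,0.128,0,0,0.015],[0,0,0,0.138,0,0,0.015],[0,0,0,0.138,0,0,0.015],[0,0,0,0.138,0,0,0.015],[0,0,0,0.138,0,0,0.015]]]'
python3 - <<'E'
from h import *
s=read_state();print(s['gripper_width'],s['contact_force'],s['tcp_pos'])
snap('scene','s10')
a=snap('top','t10')
cv2.imwrite('pics/t10c.png',cv2.resize(a[150:330,195:455,::-1],None,fx=3,fy=3,interpolation=cv2.INTER_CUBIC))
goal(*slab(-.026,-.155),.12,-83.1)
E
```

```text
t: 17.28
tcp_pos: [0.527, -0.146, 0.0533]
tcp_rot: [2.351, -2.082, -0.003]
contact_force: [0.0, -0.6, -1.5]
gripper_width: 0.279
0.27890326150561484 [ 0.03761889 -0.6397079  -1.47975059] [ 0.52695324 -0.14595048  0.05330322]
rv [0.002 0.    0.002] d [ 0.0025  0.0008 -0.0666] rows 1.6 q7 -1.61 tool axes:
 [[ 0.122 -0.993 -0.002]
 [-0.993 -0.122  0.   ]
 [-0.     0.002 -1.   ]]
```

View pics/t10c.png

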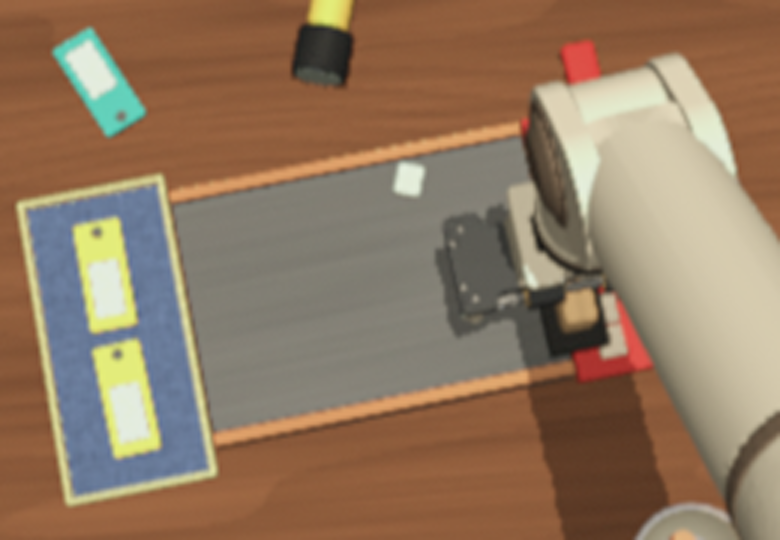

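View pics/s10.png

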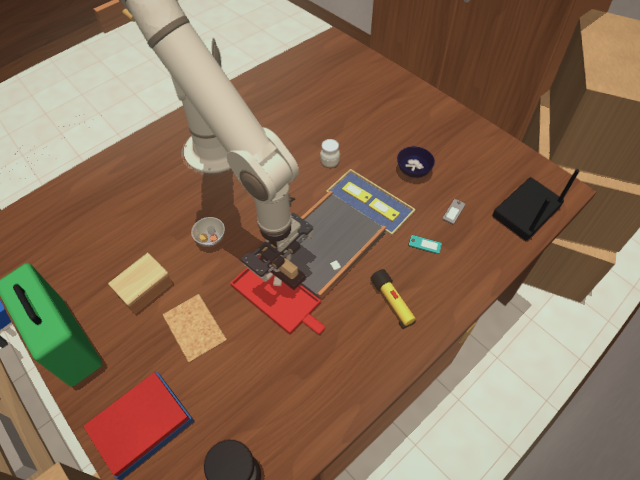

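```bash
python3 -m crank '[[[0,0,0,0.008,0,0,0.015],[0,0,0,0.016,0,0,0.015],[0,0,0,0.02,0,0,0.015],[0,0,0,0.02,0,0,0.015],[0,0,0,0.02,0,0,0.015],[0,0,0,0.016,0,-0.02,0.015],[0,0,0,0.016,0,-0.05,0.015],[0,0,0,0.016,0,-0.05,0.015]]]'
python3 - <<'E'
from h import *
print(read_state()['gripper_width'])
goal(*slab(.025,.02),.103,-83.1)
E
```

```text
t: 18.05
tcp_pos: [0.5325, -0.1622, 0.1078]
tcp_rot: [-2.352, 2.081, -0.007]
contact_force: [1.6, -0.0, -0.4]
gripper_width: 0.283
0.28326023463970507
rv [-0.004 -0.003  0.002] d [-0.1895 -0.0472  0.0045] rows 4.7 q7 -1.53 tool axes:
 [[ 0.122 -0.993  0.005]
 [-0.993 -0.122 -0.002]
 [ 0.003 -0.004 -1.   ]]
```

```bash
python3 -m crank '[[[0,0,0,-0.19,-0.047,0,0.015],[0,0,0,-0.19,-0.047,0,0.015],[0,0,0,-0.19,-0.047,0,0.015],[0,0,0,-0.19,-0.047,0,0.015],[0,0,0,-0.19,-0.047,0,0.015],[0,0,0,-0.19,-0.047,0,0.015],[0,0,0,-0.19,-0.047,0,0.015]]]'
python3 - <<'E'
from h import *
print(read_state()['gripper_width'])
goal(*slab(.025,.02),.0535,-83.1)
snap('wrist','w11')
a=snap('top','t11')
cv2.imwrite('pics/t11c.png',cv2.resize(a[150:330,195:455,::-1],None,fx=3,fy=3,interpolation=cv2.INTER_CUBIC))
c=calibration('wrist')
E
```

```text
t: 18.63
tcp_pos: [0.5526, 0.0352, 0.1032]
tcp_rot: [2.357, -2.076, -0.003]
contact_force: [-0.2, -1.1, -2.3]
gripper_width: 0.279
0.2791280703644271
rv [0.002 0.001 0.006] d [ 0.004  -0.0033  0.0497] rows 1.2 q7 -1.9 tool axes:
 [[ 0.126 -0.992 -0.002]
 [-0.992 -0.126  0.001]
 [-0.001  0.002 -1.   ]]
```

View pics/t11c.png

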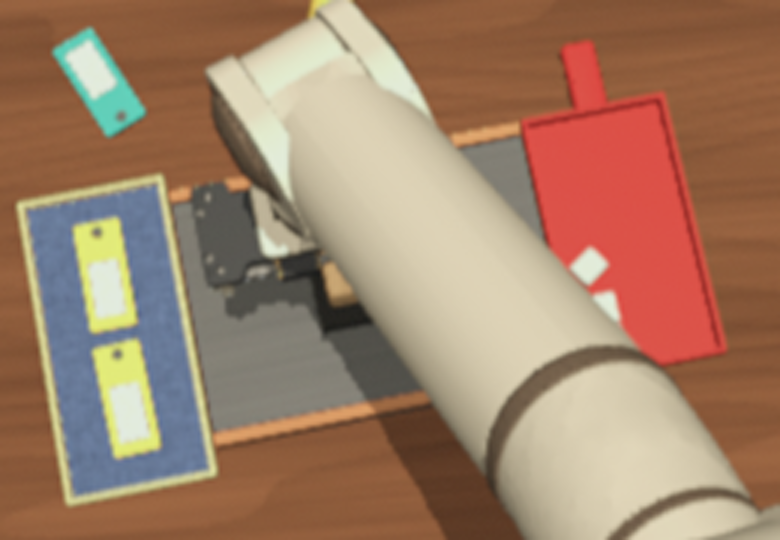

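View pics/w11.png

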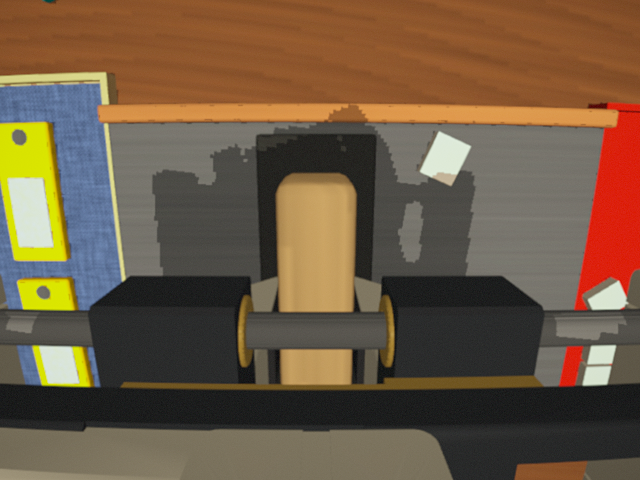

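```bash
python3 - <<'E'
from h import *
c=calibration('wrist')
for uv,z in [((450,125),.035),((250,122),.035),((470,150),.033),((436,132),.033),((460,186),.033),((420,175),.033),((601,280),.018),((600,385),.012),((600,345),.012)]:
    P=pix2w(c,[uv],z)[0];d=P[:2]-C;print(uv,P.round(4),'slab',(d@ex).round(4),(d@ey).round(4))
for i in range(3):
  d=read_state()['tcp_pos'][:2]-C;print(d@ex,d@ey)
E
```

```text
(450, 125) [ 0.6341 -0.0329  0.035 ] slab 0.0945 -0.0534
(250, 122) [0.6222 0.0752 0.035 ] slab 0.0957 0.0553
(470, 150) [ 0.6225 -0.0474  0.033 ] slab 0.0812 -0.0664
(436, 132) [ 0.6296 -0.0265  0.033 ] slab 0.0907 -0.0465
(460, 186) [ 0.602  -0.0458  0.033 ] slab 0.061 -0.0624
(420, 175) [ 0.6052 -0.0219  0.033 ] slab 0.0671 -0.039
(601, 280) [ 0.5524 -0.1595  0.018 ] slab -0.0019 -0.1693
(600, 385) [ 0.4707 -0.1907  0.012 ] slab -0.0867 -0.1905
(600, 345) [ 0.5028 -0.1796  0.012 ] slab -0.0535 -0.1833
0.021083249464777073 0.019706950734557048
0.021083249464777073 0.019706950734557048
0.021083249464777073 0.019706950734557048
```

```bash
python3 -m crank '[[[0,0,0.003,0,-0.004,0.02,0.015],[0,0,0.003,0,-0.004,0.04,0.015],[0,0,0.003,0,-0.004,0.0495,0.015],[0,0,0.003,0,-0.004,0.0495,0.015],[0,0,0.003,0.01,-0.004,0.0495,0.015],[0,0,0.003,0.02,-0.004,0.0495,0.015],[0,0,0.003,0.032,-0.004,0.0495,0.015],[0,0,0.003,0.044,-0.004,0.0495,0.015],[0,0,0.003,0.056,-0.004,0.0495,0.015],[0,0,0.003,0.068,-0.004,0.0495,0.015],[0,0,0.003,0.08,-0.004,0.0495,0.015],[0,0,0.003,0.08,-0.004,0.0495,0.015]]]'
python3 - <<'E'
from h import *
s=read_state();print(s['gripper_width'],s['contact_force'],s['tcp_pos'])
snap('wrist','w12')
goal(*slab(.025,-.172),.0535,-83.1)
E
```

```text
t: 19.73
tcp_pos: [0.5666, -0.0519, 0.0536]
tcp_rot: [2.341, -2.09, -0.0]
contact_force: [0.6, -0.3, -2.3]
gripper_width: 0.278
0.2779663167277424 [ 0.63997192 -0.25776007 -2.31914861] [ 0.56658799 -0.05192727  0.05355728]
rv [ 0.003 -0.001 -0.006] d [ 0.1099 -0.0005  0.0002] rows 2.6 q7 -1.81 tool axes:
 [[ 0.114 -0.993 -0.002]
 [-0.993 -0.114 -0.001]
 [ 0.001  0.003 -1.   ]]
```

View pics/w12.png

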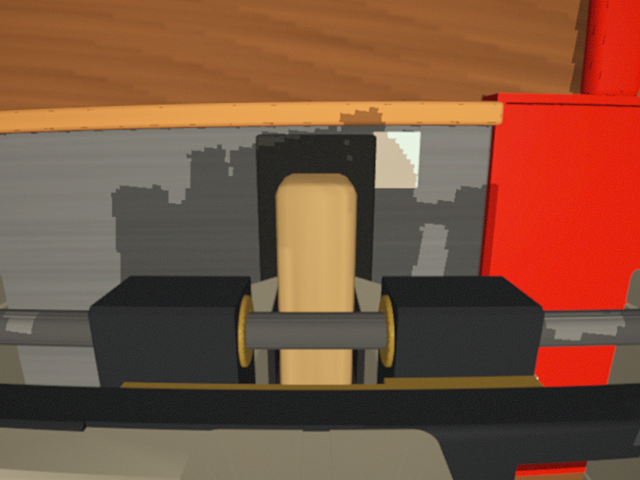

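```bash
python3 -m crank '[[[0,0,-0.005,0.012,0,0,0.015],[0,0,-0.005,0.024,0,0,0.015],[0,0,-0.005,0.036,0,0,0.015],[0,0,-0.005,0.048,0,0,0.015],[0,0,-0.005,0.06,0,0,0.015],[0,0,-0.005,0.072,0,0,0.015],[0,0,-0.005,0.084,0,0,0.015],[0,0,-0.005,0.096,0,0,0.015],[0,0,-0.005,0.108,0,0,0.015],[0,0,-0.005,0.116,0,0,0.015],[0,0,-0.005,0.116,0,0,0.015],[0,0,-0.005,0.116,0,0,0.015],[0,0,-0.005,0.112,0,-0.03,0.015],[0,0,-0.005,0.112,0,-0.06,0.015],[0,0,-0.005,0.06,0,-0.08,0.015],[0,0,-0.005,0,0,-0.08,0.015],[0,0,-0.005,-0.06,0,-0.08,0.015],[0,0,-0.005,-0.06,0,-0.08,0.015],[0,0,-0.005,-0.06,0,-0.08,0.015],[0,0,-0.005,-0.06,0,-0.08,0.015]]]'
python3 - <<'E'
from h import *
s=read_state();print(s['gripper_width'],s['contact_force'],s['tcp_pos'])
snap('wrist','w13')
a=snap('top','t13')
cv2.imwrite('pics/t13c.png',cv2.resize(a[150:330,195:455,::-1],None,fx=3,fy=3,interpolation=cv2.INTER_CUBIC))
a=snap('scene','s13')
cv2.imwrite('pics/s13c.png',cv2.resize(a[160:360,200:440,::-1],None,fx=3,fy=3,interpolation=cv2.INTER_CUBIC))
E
```

```text
t: 21.45
tcp_pos: [0.5584, 0.0198, 0.1345]
tcp_rot: [-2.364, 2.068, 0.004]
contact_force: [0.1, 0.7, -2.0]
gripper_width: 0.28
0.2795652038373222 [ 0.14080196  0.66524426 -2.00604852] [0.55842326 0.01978272 0.13454019]
```

View pics/t13c.png

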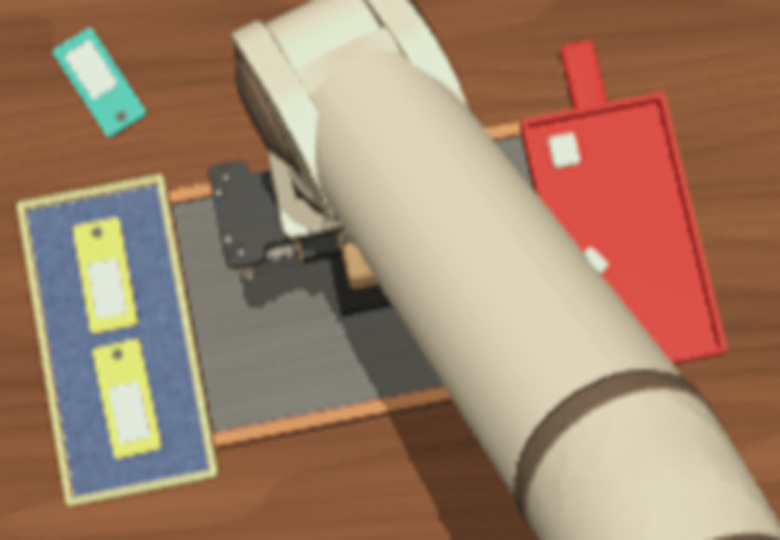

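View pics/s13c.png

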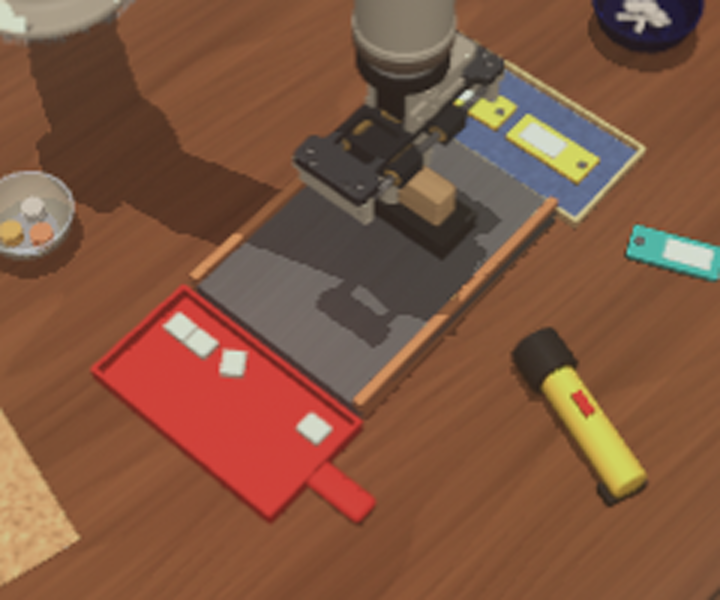

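View pics/w13.png

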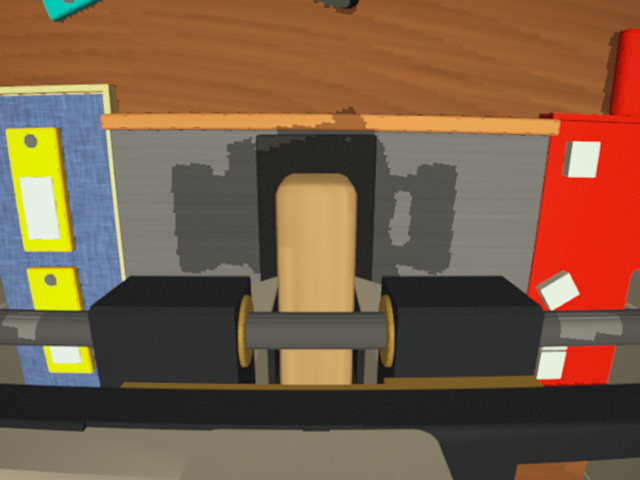

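```bash
python3 - <<'E'
from h import *
goal(.490,-.4175,.125,-98)
E
```

```text
rv [ 0.003 -0.001  0.263] d [0.4178 0.1217 0.0093] rows 10.4 q7 -1.85 tool axes:
 [[ 0.123 -0.992 -0.003]
 [-0.992 -0.123 -0.001]
 [ 0.001  0.003 -1.   ]]
```

```bash
python3 -m crank '[[[0,0,0.263,0.418,0.122,0,0.015],[0,0,0.263,0.418,0.122,0,0.015],[0,0,0.263,0.418,0.122,0,0.015],[0,0,0.263,0.418,0.122,0,0.015],[0,0,0.263,0.418,0.122,0,0.015],[0,0,0.263,0.418,0.122,0,0.015],[0,0,0.263,0.418,0.122,0,0.015],[0,0,0.263,0.418,0.122,0,0.015],[0,0,0.263,0.418,0.122,0,0.015],[0,0,0.263,0.418,0.122,0,0.015],[0,0,0.263,0.418,0.122,0,0.015],[0,0,0.263,0.418,0.122,0,0.015],[0,0,0.263,0.418,0.122,0,0.015],[0,0,0.263,0.418,0.122,0,0.015]]]'
python3 - <<'E'
from h import *
s=read_state();print(s['gripper_width'],s['contact_force'],s['tcp_pos'])
snap('wrist','w14')
goal(.490,-.4175,.032,-98)
E
```

```text
t: 22.77
tcp_pos: [0.4889, -0.4173, 0.1335]
tcp_rot: [2.058, -2.372, -0.004]
contact_force: [0.5, 1.4, -2.0]
gripper_width: 0.277
0.27711825787109223 [ 0.49716807  1.44137882 -1.98450238] [ 0.48893856 -0.41725847  0.13354387]
rv [0.003 0.001 0.   ] d [ 0.0012 -0.0008  0.1017] rows 2.4 q7 -1.31 tool axes:
 [[-0.139 -0.99  -0.002]
 [-0.99   0.139  0.001]
 [-0.001  0.003 -1.   ]]
```

View pics/w14.png

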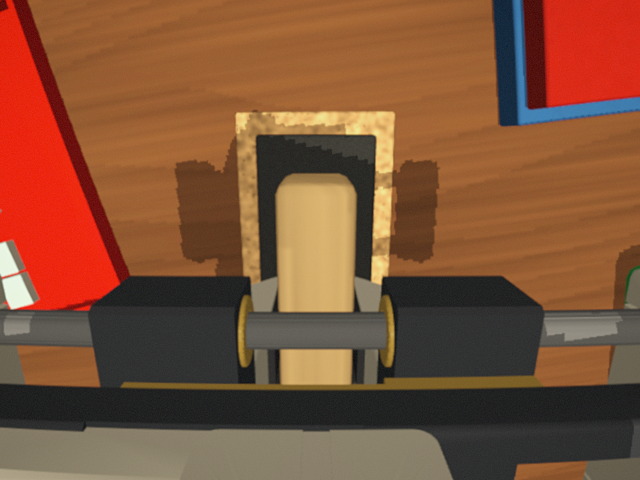

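```bash
python3 -m crank '[[[0,0,0,0,0,0.03,0.015],[0,0,0,0,0,0.06,0.015],[0,0,0,0,0,0.08,0.015],[0,0,0,0,0,0.092,0.015],[0,0,0,0,0,0.098,0.015],[0,0,0,0,0,0.1,0.015],[0,0,0,0,0,0.1005,0.015],[0,0,0,0,0,0.1005,0.015]]]'
python3 - <<'E'
from h import *
s=read_state();print(s['contact_force'],s['tcp_pos'])
E
```

```text
t: 23.48
tcp_pos: [0.4905, -0.4179, 0.0349]
tcp_rot: [2.06, -2.37, 0.002]
contact_force: [-0.2, 0.4, -1.5]
gripper_width: 0.281
[-0.22318354  0.44549165 -1.53936677] [ 0.49050165 -0.4178765   0.03489824]
```

```bash
python3 -m crank '[[[0,0,0,0,0,0.001,0.015],[0,0,0,0,0,0.002,0.015],[0,0,0,0,0,0.002,0.015]]]'
```

```text
t: 23.73
tcp_pos: [0.4896, -0.4179, 0.0322]
tcp_rot: [2.059, -2.37, -0.0]
contact_force: [0.5, 0.2, -2.0]
gripper_width: 0.281
```

```bash
python3 -m crank '[[[0,0,0,0,0,0.0005,0.015],[0,0,0,0,0,0.001,0.015],[0,0,0,0,0,0.001,0.015]]]'
```

```text
t: 23.98
tcp_pos: [0.4895, -0.4177, 0.0309]
tcp_rot: [2.059, -2.37, -0.001]
contact_force: [-0.1, -0.4, -0.2]
gripper_width: 0.28
```

```bash
python3 -m crank '[[[0,0,0,0,0,0,0.05],[0,0,0,0,0,0,0.06],[0,0,0,0,0,0,0.06],[0,0,0,0,0,0,0.06],[0,0,0,0,0,-0.02,0.06],[0,0,0,0,0,-0.05,0.06],[0,0,0,0,0,-0.08,0.06],[0,0,0,0,0,-0.1,0.06],[0,0,0,0,0,-0.12,0.06],[0,0,0,0,0,-0.12,0.06]]]' 25
python3 - <<'E'
from h import *
snap('wrist','w15')
a=snap('top','t15')
cv2.imwrite('pics/t15c.png',cv2.resize(a[170:330,195:395,::-1],None,fx=4,fy=3.75,interpolation=cv2.INTER_CUBIC))
goal(.4575,.2099,.12,-81)
E
```

```text
t: 24.82
tcp_pos: [0.4923, -0.4191, 0.1556]
tcp_rot: [2.06, -2.371, 0.01]
contact_force: [1.5, -0.7, 0.4]
gripper_width: 0.653
rv [ 0.001 -0.002 -0.297] d [-0.6171  0.12    0.0302] rows 15.1 q7 -1.3 tool axes:
 [[-0.14  -0.99  -0.001]
 [-0.99   0.14  -0.002]
 [ 0.002  0.001 -1.   ]]
```

View pics/w15.png

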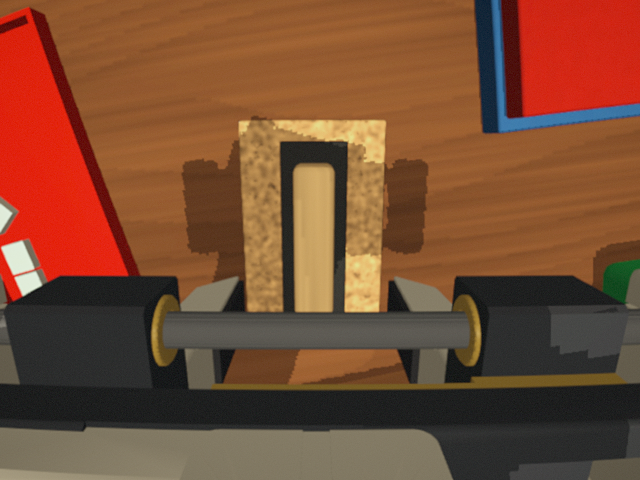

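View pics/t15c.png

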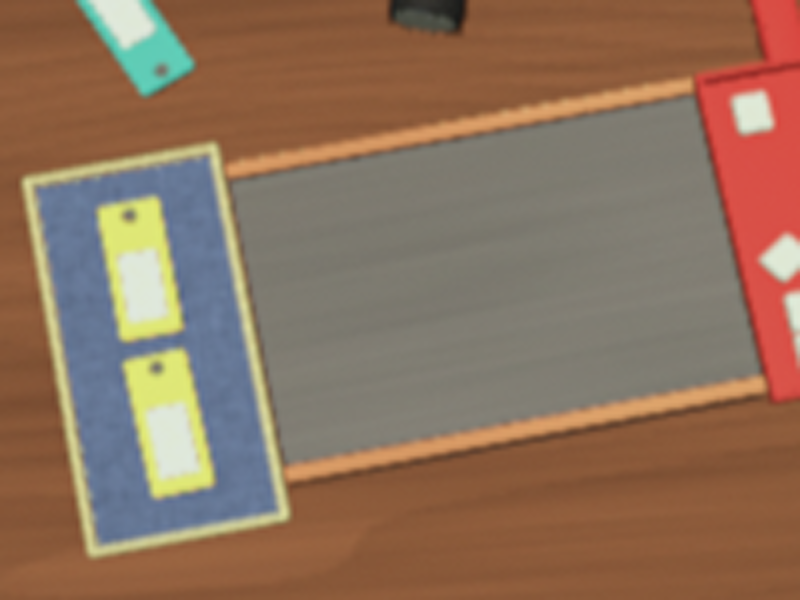

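```bash
python3 - <<'E'
from meas import *
r=lambda *a:rect(*a,195,170)
r('up',[(97,208),(158,196),(182,328),(121,340)],.012)
r('lo',[(124,359),(185,348),(214,486),(153,498)],.012)
E
```

```text
up [0.5614 0.2224 0.012 ] sideA 0.0891 -173.2 sideB 0.0377 -82.5
lo [0.4591 0.2095 0.012 ] sideA 0.0913 -171.8 sideB 0.0371 -83.1
```

```bash
python3 -m crank '[[[0,0,-0.285,-0.617,0.12,0.03,0.06],[0,0,-0.285,-0.617,0.12,0.03,0.06],[0,0,-0.285,-0.617,0.12,0.03,0.06],[0,0,-0.285,-0.617,0.12,0.03,0.06],[0,0,-0.285,-0.617,0.12,0.03,0.06],[0,0,-0.285,-0.617,0.12,0.03,0.06],[0,0,-0.285,-0.617,0.12,0.03,0.06],[0,0,-0.285,-0.617,0.12,0.03,0.06],[0,0,-0.285,-0.617,0.12,0.03,0.06],[0,0,-0.285,-0.617,0.12,0.03,0.06],[0,0,-0.285,-0.617,0.12,0.03,0.06],[0,0,-0.285,-0.617,0.12,0.03,0.06],[0,0,-0.285,-0.617,0.12,0.03,0.06],[0,0,-0.285,-0.617,0.12,0.03,0.06],[0,0,-0.285,-0.617,0.12,0.03,0.06],[0,0,-0.285,-0.617,0.12,0.03,0.06],[0,0,-0.285,-0.617,0.12,0.03,0.06],[0,0,-0.285,-0.617,0.12,0.03,0.06],[0,0,-0.285,-0.617,0.12,0.03,0.06]]]'
python3 - <<'E'
from h import *
snap('wrist','w16')
goal(.4580,.2097,.006,-81.5)
E
```

```text
t: 26.5
tcp_pos: [0.4566, 0.2081, 0.1194]
tcp_rot: [2.371, -2.054, -0.003]
contact_force: [0.4, -0.6, -0.6]
gripper_width: 0.654
rv [ 0.004 -0.001 -0.007] d [-0.0019 -0.0017  0.1136] rows 2.7 q7 -2.27 tool axes:
 [[ 0.141 -0.99  -0.004]
 [-0.99  -0.141 -0.002]
 [ 0.001  0.004 -1.   ]]
```

View pics/w16.png

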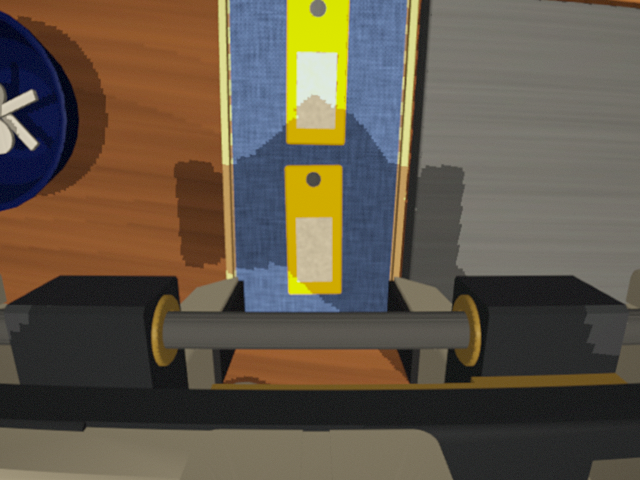

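```bash
python3 -m crank '[[[0,0,0,-0.0015,-0.001,0.03,0.055],[0,0,0,-0.0015,-0.001,0.06,0.055],[0,0,0,-0.0015,-0.001,0.085,0.055],[0,0,0,-0.0015,-0.001,0.1,0.055],[0,0,0,-0.0015,-0.001,0.109,0.055],[0,0,0,-0.0015,-0.001,0.113,0.055],[0,0,0,-0.0015,-0.001,0.113,0.055],[0,0,0,-0.0015,-0.001,0.113,0.03],[0,0,0,-0.0015,-0.001,0.113,0.03],[0,0,0,-0.0015,-0.001,0.113,0.03],[0,0,0,-0.0015,-0.001,0.113,0.03],[0,0,0,-0.0015,-0.001,0.113,0.03],[0,0,0,-0.0015,-0.001,0.1,0.03],[0,0,0,-0.0015,-0.001,0.07,0.03],[0,0,0,-0.0015,-0.001,0.04,0.03],[0,0,0,-0.0015,-0.001,0.03,0.03],[0,0,0,-0.0015,-0.001,0.03,0.03]]]' 25
python3 - <<'E'
from h import *
snap('wrist','w17')
print(slab(0,-.06));goal(*slab(0,-.06),.09,-83)
E
```

```text
t: 27.97
tcp_pos: [0.4597, 0.213, 0.0935]
tcp_rot: [-2.374, 2.053, -0.002]
contact_force: [0.9, 0.6, -0.4]
gripper_width: 0.403
[ 0.54110821 -0.05076544]
rv [-0.001  0.     0.022] d [ 0.272  -0.0437  0.0018] rows 6.6 q7 -2.32 tool axes:
 [[ 0.144 -0.99   0.001]
 [-0.99  -0.144  0.   ]
 [-0.    -0.001 -1.   ]]
```

View pics/w17.png

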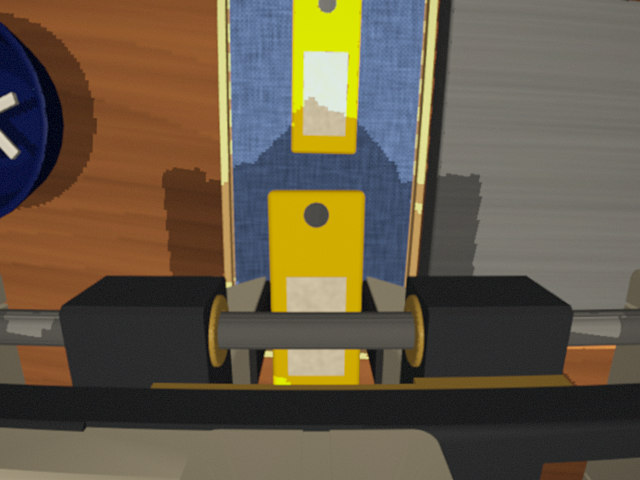

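```bash
python3 -m crank '[[[0,0,0.02,0.272,-0.044,0,0.03],[0,0,0.02,0.272,-0.044,0,0.03],[0,0,0.02,0.272,-0.044,0,0.03],[0,0,0.02,0.272,-0.044,0,0.03],[0,0,0.02,0.272,-0.044,0,0.03],[0,0,0.02,0.272,-0.044,0,0.03],[0,0,0.02,0.272,-0.044,0,0.03],[0,0,0.02,0.272,-0.044,0,0.03],[0,0,0.02,0.272,-0.044,0.02,0.03],[0,0,0.02,0.272,-0.044,0.04,0.03],[0,0,0.02,0.272,-0.044,0.05,0.03],[0,0,0.02,0.272,-0.044,0.058,0.03],[0,0,0.02,0.272,-0.044,0.062,0.03],[0,0,0.02,0.272,-0.044,0.063,0.03],[0,0,0.02,0.272,-0.044,0.063,0.03]]]'
python3 - <<'E'
from h import *
s=read_state();print(s['contact_force'],s['tcp_pos'],s['gripper_width'])
E
```

```text
t: 29.27
tcp_pos: [0.5387, -0.0502, 0.028]
tcp_rot: [2.353, -2.074, -0.005]
contact_force: [-7.5, 1.2, 14.0]
gripper_width: 0.407
[-7.51517506  1.1784835  13.99614713] [ 0.53869079 -0.05020661  0.02799313] 0.40726634973671605
```

```bash
python3 -m crank '[[[0,0,0,0,0,-0.0015,0.03],[0,0,0,0,0,-0.0015,0.03],[0,0,0,0,0,-0.0015,0.055],[0,0,0,0,0,-0.0015,0.055],[0,0,0,0,0,-0.0015,0.055],[0,0,0,0,0,-0.0015,0.055],[0,0,0,0,0,-0.02,0.055],[0,0,0,0,0,-0.05,0.055],[0,0,0,0,0,-0.08,0.055],[0,0,0,0,0,-0.08,0.055]]]'
python3 - <<'E'
from h import *
snap('wrist','w18')
goal(.5610,.2225,.09,-83)
E
```

```text
t: 30.1
tcp_pos: [0.5444, -0.0505, 0.1123]
tcp_rot: [-2.354, 2.076, -0.008]
contact_force: [0.6, 0.7, -0.5]
gripper_width: 0.6
rv [-0.004 -0.002  0.002] d [-0.2692 -0.0516  0.0199] rows 6.6 q7 -1.77 tool axes:
 [[ 0.124 -0.992  0.004]
 [-0.992 -0.124 -0.001]
 [ 0.002 -0.004 -1.   ]]
```

View pics/w18.png

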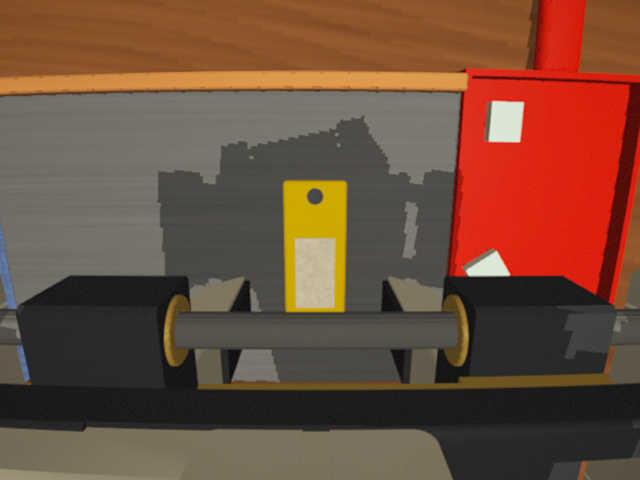

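The first tag lies flat on the slab. Next is the second one.

```bash
python3 -m crank '[[[0,0,0.002,-0.269,-0.05,0,0.055],[0,0,0.002,-0.269,-0.05,0,0.055],[0,0,0.002,-0.269,-0.05,0,0.055],[0,0,0.002,-0.269,-0.05,0,0.055],[0,0,0.002,-0.269,-0.05,0,0.055],[0,0,0.002,-0.269,-0.05,0,0.055],[0,0,0.002,-0.269,-0.05,0,0.055],[0,0,0.002,-0.269,-0.05,0,0.055],[0,0,0.002,-0.269,-0.05,0,0.055]]]'
python3 - <<'E'
from h import *
snap('wrist','w19')
goal(.5610,.2225,.0065,-83)
E
```

```text
t: 30.9
tcp_pos: [0.5552, 0.2244, 0.106]
tcp_rot: [2.356, -2.074, -0.005]
contact_force: [-0.1, -1.0, -0.7]
gripper_width: 0.601
rv [ 0.004 -0.001  0.002] d [-0.0001 -0.0057  0.0993] rows 2.4 q7 -2.25 tool axes:
 [[ 0.124 -0.992 -0.004]
 [-0.992 -0.124 -0.002]
 [ 0.001  0.004 -1.   ]]
```

View pics/w19.png

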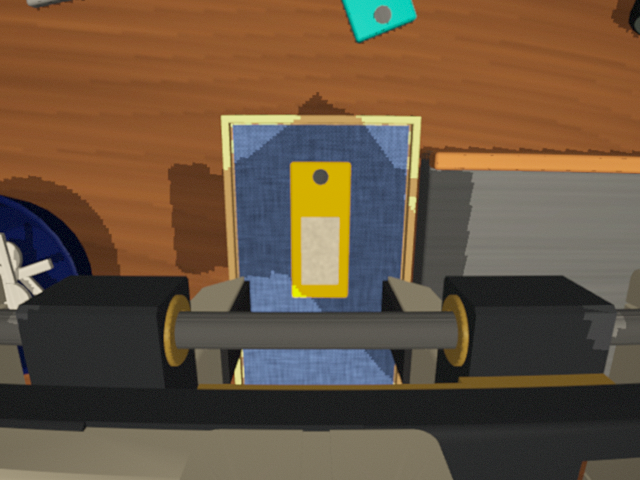

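```bash
python3 -m crank '[[[0,0,0,0.001,-0.004,0.03,0.055],[0,0,0,0.001,-0.004,0.06,0.055],[0,0,0,0.001,-0.004,0.08,0.055],[0,0,0,0.001,-0.004,0.092,0.055],[0,0,0,0.001,-0.004,0.098,0.055],[0,0,0,0.001,-0.004,0.099,0.055],[0,0,0,0.001,-0.004,0.099,0.055],[0,0,0,0.001,-0.004,0.099,0.03],[0,0,0,0.001,-0.004,0.099,0.03],[0,0,0,0.001,-0.004,0.099,0.03],[0,0,0,0.001,-0.004,0.099,0.03],[0,0,0,0.001,-0.004,0.099,0.03],[0,0,0,0.001,-0.004,0.085,0.03],[0,0,0,0.001,-0.004,0.05,0.03],[0,0,0,0.001,-0.004,0.02,0.03],[0,0,0,0.001,-0.004,0.02,0.03],[0,0,0,0.001,-0.004,0.02,0.03]]]' 25
python3 - <<'E'
from h import *
snap('wrist','w20')
print(slab(0,.05));goal(*slab(0,.05),.09,-83)
E
```

```text
t: 32.37
tcp_pos: [0.5622, 0.2225, 0.0899]
tcp_rot: [-2.352, 2.08, -0.001]
contact_force: [0.1, 0.2, -0.7]
gripper_width: 0.403
[0.52789316 0.05843787]
rv [ 0.001 -0.     0.001] d [ 0.1579  0.0529 -0.0017] rows 4.0 q7 -2.26 tool axes:
 [[ 0.122 -0.992 -0.001]
 [-0.992 -0.122 -0.   ]
 [ 0.     0.001 -1.   ]]
```

View pics/w20.png

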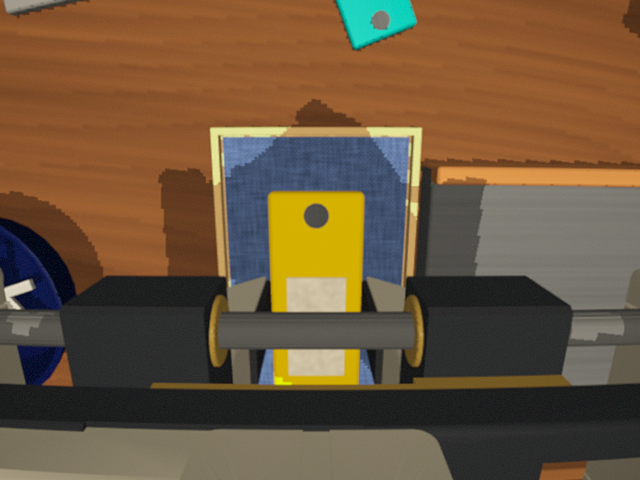

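Held. I'll place it and stop a little higher this time.

```bash
python3 -m crank '[[[0,0,0,0.158,0.053,0,0.03],[0,0,0,0.158,0.053,0,0.03],[0,0,0,0.158,0.053,0,0.03],[0,0,0,0.158,0.053,0,0.03],[0,0,0,0.158,0.053,0,0.03],[0,0,0,0.158,0.053,0,0.03],[0,0,0,0.158,0.053,0.02,0.03],[0,0,0,0.158,0.053,0.04,0.03],[0,0,0,0.158,0.053,0.05,0.03],[0,0,0,0.158,0.053,0.057,0.03],[0,0,0,0.158,0.053,0.059,0.03],[0,0,0,0.158,0.053,0.059,0.03],[0,0,0,0.158,0.053,0.059,0.03]]]'
python3 - <<'E'
from h import *
s=read_state();print(s['contact_force'],s['tcp_pos'],s['gripper_width'])
E
```

```text
t: 33.5
tcp_pos: [0.526, 0.0597, 0.0285]
tcp_rot: [2.353, -2.076, -0.005]
contact_force: [-4.1, 0.3, 6.6]
gripper_width: 0.409
[-4.10385704  0.31030479  6.64254184] [0.52603046 0.05969896 0.02849598] 0.4092290636171159
```

```bash
python3 -m crank '[[[0,0,0,0,0,-0.001,0.03],[0,0,0,0,0,-0.001,0.055],[0,0,0,0,0,-0.001,0.055],[0,0,0,0,0,-0.001,0.055],[0,0,0,0,0,-0.001,0.055],[0,0,0,0,0,-0.02,0.055],[0,0,0,0,0,-0.05,0.055],[0,0,0,0,0,-0.09,0.055],[0,0,0,0,0,-0.13,0.055],[0,0,0,0,0,-0.16,0.055],[0,0,0,0.1,0.05,-0.17,0.055],[0,0,0,0.2,0.09,-0.17,0.055],[0,0,0,0.3,0.1,-0.17,0.055],[0,0,0,0.3,0.1,-0.17,0.055],[0,0,0,0.3,0.1,-0.17,0.055],[0,0,0,0.3,0.1,-0.17,0.055],[0,0,0,0.3,0.1,-0.17,0.055],[0,0,0,0.3,0.1,-0.17,0.055],[0,0,0,0.3,0.1,-0.17,0.055]]]'
python3 - <<'E'
from h import *
a=snap('top','t21')
cv2.imwrite('pics/t21c.png',cv2.resize(a[130:330,195:455,::-1],None,fx=3,fy=3,interpolation=cv2.INTER_CUBIC))
snap('scene','s21')
E
```

```text
t: 35.08
tcp_pos: [0.4628, -0.2595, 0.1982]
tcp_rot: [2.339, -2.09, -0.0]
contact_force: [-1.1, -0.2, 1.1]
gripper_width: 0.601
```

View pics/t21.png

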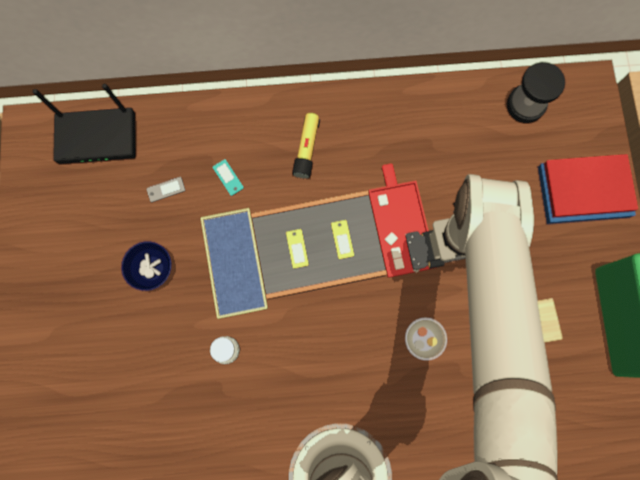

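View pics/s21.png

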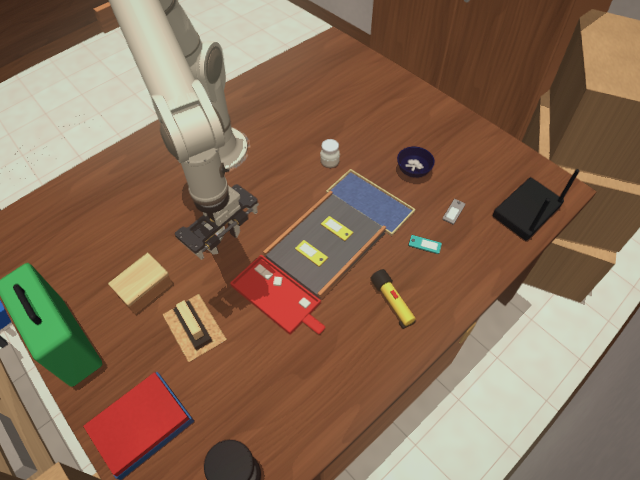

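```bash
python3 - <<'E'
from h import *
a=cv2.imread('pics/s21.png')
cv2.imwrite('pics/s21c.png',cv2.resize(a[280:370,140:260],None,fx=6,fy=6,interpolation=cv2.INTER_CUBIC))
cv2.imwrite('pics/s21d.png',cv2.resize(a[160:340,220:420],None,fx=3.3,fy=3.3,interpolation=cv2.INTER_CUBIC))
E
```

```text
(no output)
```

View pics/s21c.png

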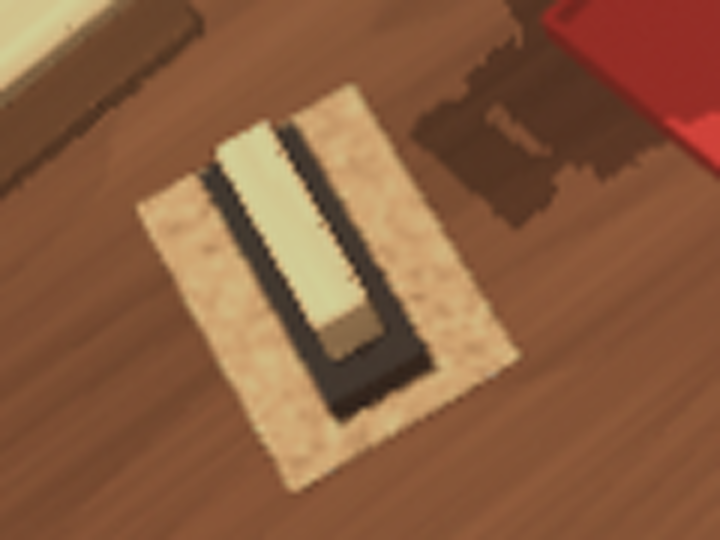

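View pics/s21d.png

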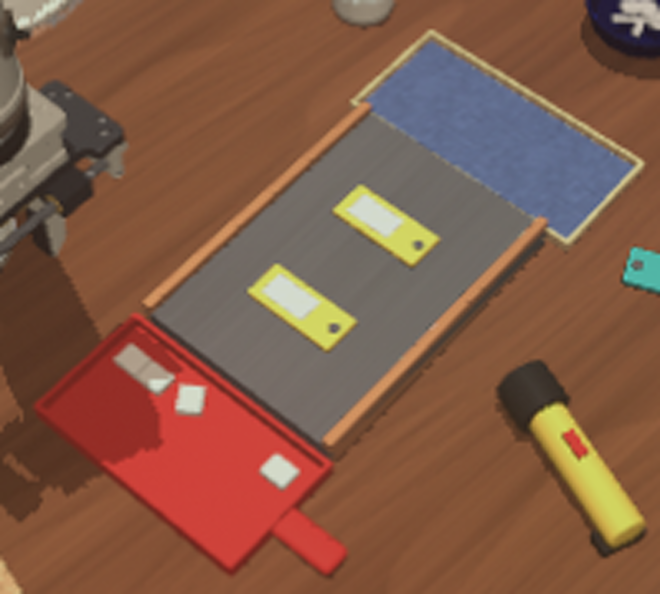

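View pics/t21c.png

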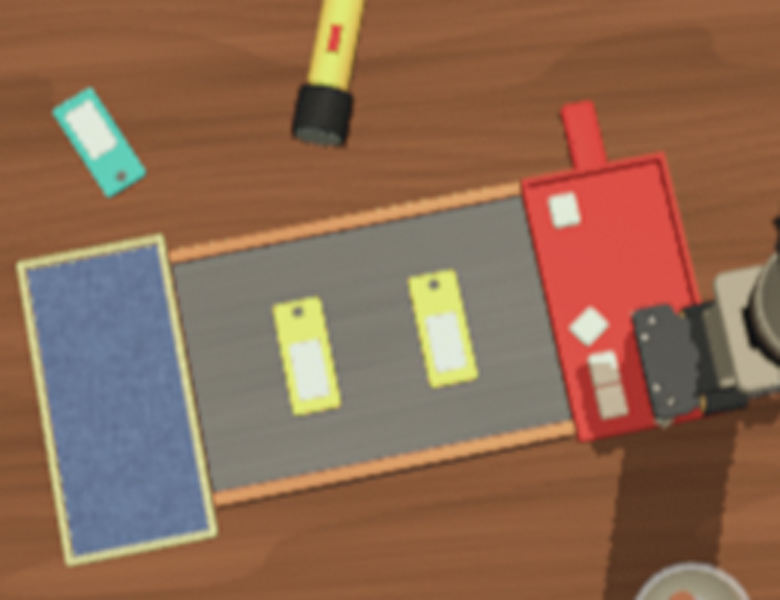

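```bash
python3 -c "
from rig import *
print(hand_in())"
```

```text
the job is handed in; nothing more can be done
None
```

I finished the whole job and handed it in at about 35 s of the 210 s allowed. No verdict was reported.

- **Tags to the tray:** there were two yellow tags on the slab, and I moved both into the blue-lined tray.
- **Chips:** there were four chips. I pushed them along the slab into the red dustpan in two scraper passes, keeping the scraper in hand throughout.
- **Scraper and tags back:** I stood the scraper on its cork mat, then laid both tags side by side on the clean slab.

The last top and scene pictures show four chips in the dustpan, the scraper upright near the middle of the mat, and both tags lying apart on the slab. The other things look where they were, and the arm is clear of everything. I judged these by eye and did not measure final positions.

- **Camera disagreement:** the wrist and top cameras differed by about 3 mm in y. Where it mattered I aligned to the tags as seen between the fingers, and it caused no trouble.
- **Contact when placing tags:** the two tags pressed on the slab with about 14 N and 7 N, so I backed off 1 to 1.5 mm before letting go.

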